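Strip a stacked cooler and send each part to its station

TASK

The screws are out of the cooler that stands in the grey nest: take it apart from the top down, one part at a time and each straight to its station. Set the fan flat between the corner angles of the orange test cradle, the heat sink fins up in the middle of the steel wash tray, the copper plate flat on the middle of the red-brown disc of the lapping plate, and lay the green module chip up on the two rods of the open board vice in front of you (not the one at the far left end of the bench), its long side running from jaw to jaw. Keep every part level on its way and leave the dish of screws where it stands.

Things in the scene. Friction and masses are not known exactly. Their poses are not given: they have to be found in the camera images.
- fan: loose black axial fan, 40 x 40 x 10 mm, about 20 g, top of the stack. Origin: centre of its underside, z up, x and y square to its sides. It lies loose on the fins of the heat sink.
- heat_sink: loose aluminium heat sink, 40 (x) x 50 (y) x 20 mm high, about 90 g, second from the top: base 5 mm thick, upright fins along y; the outer fins are its flat side faces at x = +-20 mm, to be gripped there. Origin: centre of its underside, z up. It lies loose on the copper plate; its fin ends show 5 mm past the fan at both y ends.
- copper_plate: loose copper plate, 52 (x) x 50 (y) x 8 mm, about 180 g, third from the top. Origin: centre of its underside, z up. It lies loose on the chip of the module, which lifts it 4 mm off the circuit board; it shows 6 mm past the heat sink on both x sides.
- module: loose circuit module, green top and black underside, 52 (x) x 60 (y) x 6 mm, about 70 g, bottom of the stack, with a flat square metal-lidded chip, 30 x 30 mm, 4 mm high, on the middle of its top (10 mm over all). Origin: centre of its underside, z up; its long sides run along y. Its ends show 5 mm past the copper plate at both y ends. Grip it across x: those sides stand free in the nest.
- nest_seat (a point): the fixed grey nest, a 74 (x) x 104 (y) x 8 mm plate; this point is the middle of the seat on which the module's underside rests, 16 mm above the bench; its axes are those of the stack. Two bearers 8 mm high carry the module within x = +-19 mm, so that fingers can reach down beside it to 10 mm above the bench; two aluminium end stops at y = +-34 mm rise 4 mm above the seat.
- cradle_seat (a point): the fixed fan test cradle, orange on an 84 mm square aluminium foot; this point is the middle of its seat, 22 mm above the bench, with a round air hole. Four orange corner angles 6 mm high leave 52 x 52 mm between them (square to this point's x and y) and are open for 14 mm or more either side of the middle of each side; the fan goes in any quarter turn.
- tray_floor (a point): the fixed stainless wash tray, 100 x 100 mm, pierced floor, walls 10 mm high; this point is the middle of its floor, 2.5 mm above the bench. The inside is 95 x 95 mm; the heat sink may stand at any turn.
- lap_face (a point): the fixed lapping plate, a dark 96 x 96 mm stone with a red-brown abrasive disc of 90 mm diameter; this point is the middle of the disc's flat face, 18 mm above the bench. The copper plate may lie at any turn.
- vice_rods (a point): the fixed open board vice, 50 (x) x 170 (y) mm, black and white (not the one at the far left, y > 0.6 m). This point lies between its jaws at the top of its two rods, 26 mm above the bench; rods along y at x = +-16 mm; y runs jaw to jaw. Jaw faces at y = +38 mm and y = -38 to -41 mm, up to 38 mm higher than the rods; beyond x = +-25 mm all is free.
- screw_dish: bystander: loose light-grey round dish with the screws of the cooler, 75 mm across, 15 mm high. Origin: centre of its underside. To be left where it stands.

How it is judged:
By the outcome, as a careful person would: the job done as asked, in the order asked, and still so for the second after the job is handed in, with the robot touching nothing.
It also fails if it takes over 128 s, if anything falls off the work surface, if the arm or the gripper's body presses on something with over 40 N, if the wrist force passes 120 N, or if a joint passes its speed limit or range.

ROBOT

A 7-joint arm with a two-finger parallel gripper is mounted at the origin on a cart in front of the work surface, level with it; the furniture and walls round the work are solid. World frame = base frame: x ahead of the robot, y to its left, z up, the work surface at z = 0. Lengths are in m, angles in rad, forces in N, time in s.
With the tool pointing down it reaches from about 0.4 to 0.85 m from the base axis. Payload 10.4 kg.
Tool frame: the origin (TCP) lies midway between the tips of the shut fingers; the grasp point (between the pads) lies 19 mm behind it; z points along the fingers, y is the line along which they close (so a half turn about z gives the same grasp; the last joint's range is limited). The gripper opens to 85 mm and grips with 20 to 120 N. Pads are 22 mm wide; open, the fingers measure 114 mm over their backs; the gripper's body (76 mm by 85 mm) begins 54 mm behind the grasp point. The pads swing forward as they close: fully open they stand 13 mm farther back than shut.
Start: joints at [-1.201, 0.332, -0.065, 1.46, 0.022, 1.35, -0.088], TCP at [0.239, 0.577, 0.231] pointing down, gripper open.
Joint ranges: [-2.6, 2.6], [-0.5, 2.12], [-1.47, 1.34], [0.16, 2.42], [-1.27, 4.41], [0.06, 2.06], [-2.6, 2.6]. Speed limits (rad/s): [2.22, 2.22, 2.79, 2.79, 3.14, 3.14, 3.14].

INTERFACE

Orientations are given as a unit quaternion [x, y, z, w].
In Python, from workcell import monitor, eyes, manip gives the robot as it stands.
- The arm moves only by the tool send_rows, never from a script. Its arguments are lists of equal length, an entry for each row: "offset": the shift along the tool's x, y, z in mm, a list of three; "roll": the turn about the tool's z in rad. In form: {"offset": [[tx, ty, tz], ...], "roll": [roll, ...]}. A call has exactly 5 rows; each row is the pose to reach, as a shift and turn from the pose commanded when the call began, along the tool's axes at that moment; what a row does not reach only later rows make up. A row lasts 1/12 s, in which the tool goes at most 41.7 mm and 7.16 degrees, less where a joint would pass 70% of its speed; a pose out of reach is approached as far as the arm can. A call with a gripper value outside its range is refused whole. "jaw" is the opening, from 0 (shut) to 1 (fully open), set as the call begins (left out, the last holds). The fingers move at their own pace and stop on an object; "newtons" is the grip in N (left out, the last holds). Time passes only in rows, so rows that repeat a pose let the fingers close, or fill a call up. It gives the time, the measured TCP pose, the force and the opening at its end, in the units of the state.
- monitor.get_obs(): the state, without advancing time (a new reading comes with each control period).
- eyes.camera(name): name is "scene" or "top"; returns (picture, depth): 384x512x3 uint8, blue, green, red; 384x512 float32, m along the optical axis (not along the pixel's ray), 0 where there is no reading.
- eyes.camera_params(name): a dict with "fovy" (degrees; the focal length in pixels is half the picture's height over the tangent of half this angle, whatever the lens; pixels are square), "cx", "cy" (the principal point, pixels), "R" (3x3) and "t" (3): a world point X has camera coordinates R X + t. Camera axes: x right, y down, z forward; pixel columns grow to the right and rows downward; lengths in m; the calibration is good to about 2 mm. A picture is of the moment at which its call begins. camera_params takes no time and is no camera call.
- manip.hand_in(): hands the job in, once; it reports no verdict.
The state is a dict: "clock": time; "joint_pos": joint angles; "joint_velocities": joint speeds; "tau": joint torques, N m; "position": TCP position; "ee_rot": TCP orientation; "ft_force": force on the tool from outside, world axes, zero at the start; "torque": the same for the moment, N m; "grip_width": opening from 0.0 (shut) to 1.0 (fully open).
Only numpy, scipy, OpenCV 4.12 (cv2) and the standard library are available. Lean on these libraries where they do the work, as an engineer would, in place of code of your own. Each camera call takes 0.05 s, during which the arm holds its last target. There are 200 camera calls.

## Working session

There is one attempt and no reset: what is moved stays moved. The work goes in short steps, Python scripts to look and compute and a tool call to move; the robot and the scene stay as the last step left them, time stands still between calls to the robot, and variables do not carry over. Pictures are saved under pics/ and viewed, on a budget of 14 in all, crops included, one or two more only if the job needs it, and the job is handed in when it is done.

Besides the shell and the picture viewer there is one more tool, called in YAML: its name, and indented under it one key for each argument. send_rows: Moves the arm, as the interface text tells. Its arguments: {"type":"object","properties":{"offset":{"type":"array"},"roll":{"type":"array"},"jaw":{"type":"number"},"newtons":{"type":"number"}},"required":["offset","roll"]}

```bash
mkdir -p pics; ls
python3 - <<'E'
from workcell import monitor, eyes
import cv2,numpy as np
o=monitor.get_obs();print(o['clock'],o['position'],o['ee_rot'],o['grip_width'])
for n in ('scene','top'):
    p,d=eyes.camera(n);cv2.imwrite(f'pics/{n}0.png',p);np.save(f'{n}0.npy',d);c=eyes.camera_params(n);print(n,c)
E
```

```text
pics
0.0 [0.23909942 0.57705865 0.2305145 ] [ 1.95140551e-01  9.80775035e-01 -6.97561563e-04 -9.61594617e-05] 0.9986782331094259
scene {'fovy': 43.14961005728589, 'cx': 245.8481382921665, 'cy': 191.35819370299956, 'R': array([[ 0.74107922, -0.67114595, -0.01909744],
       [-0.42329776, -0.44494857, -0.78920199],
       [ 0.52117234,  0.5929451 , -0.61383671]]), 't': array([-0.39357892,  0.27912646,  1.04353522])}
top {'fovy': 54.65447962337835, 'cx': 256.3639626410874, 'cy': 187.43945302803849, 'R': array([[ 0.02550244, -0.99937276,  0.02457056],
       [-0.99094931, -0.02851251, -0.13117356],
       [ 0.13179185, -0.02100294, -0.99105489]]), 't': array([-0.02985471,  0.52557472,  0.96464249])}
```

View pics/scene0.png

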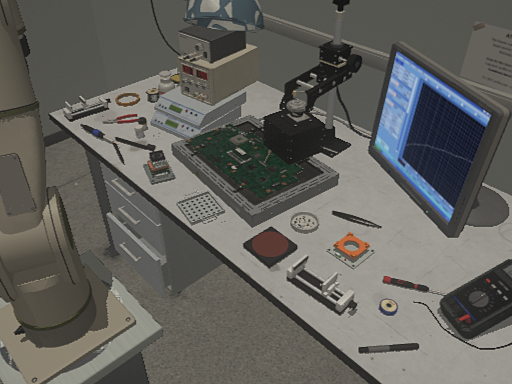

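View pics/top0.png

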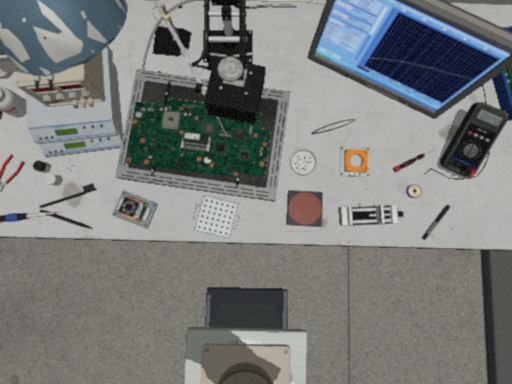

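The stack shows at (135,208) in the top view. The other stations there are tray (216,216), lap (304,209), vice (370,215), cradle (355,161) and dish (303,162). Next I rectify crops at known heights.

```bash
cat > h.py <<'E'
import cv2,numpy as np
from workcell import monitor, eyes
def K(c):
    f=192/np.tan(np.radians(c['fovy']/2)); return np.array([[f,0,c['cx']],[0,f,c['cy']],[0,0,1]])
def back(n,u,v,z):
    c=eyes.camera_params(n); R=c['R'];o=-R.T@c['t'];r=R.T@np.linalg.inv(K(c))@[u,v,1]
    return o+r*(z-o[2])/r[2]
def depthpt(n,D,u,v):
    c=eyes.camera_params(n);d=D[int(v),int(u)];return c['R'].T@(np.linalg.inv(K(c))@[u,v,1]*d-c['t'])
def rect(n,img,x0,y0,z,half=.08,N=256,it=cv2.INTER_CUBIC):
    """ortho view: up=+x, right=-y, centred x0,y0 at height z"""
    c=eyes.camera_params(n);s=2*half/N
    A=np.array([[0,-s,x0+half],[-s,0,y0+half],[0,0,z],[0,0,1]])
    H=K(c)@np.c_[c['R'],c['t']]@A
    return cv2.warpPerspective(img,H,(N,N),flags=it|cv2.WARP_INVERSE_MAP)
def topix(X,n):
    c=eyes.camera_params(n);p=K(c)@(c['R']@np.array(X)+c['t']);return p[:2]/p[2]
E
python3 - <<'E'
from h import *
p=cv2.imread('pics/top0.png');D=np.load('top0.npy');out=[]
for nm,u,v,z in [('stack',133,208,.064),('tray',216,216,.0125),('lap',304,209,.018),('vice',370,215,.03),('cradle',355,161,.028),('dish',303,162,.015)]:
    X=back('top',u,v,z);print(nm,X.round(4),depthpt('top',D,u,v).round(4),np.hypot(*X[:2]).round(3))
    c=np.round(X[:2],2);r=rect('top',p,*c,z)
    for k in range(0,256,16): cv2.line(r,(k,0),(k,8 if k%80 else 3),(0,255,255),1);cv2.line(r,(0,k),(8,k),(0,255,255),1)
    cv2.circle(r,(128,128),1,(255,0,255),-1);cv2.putText(r,f'{nm} {c[0]:.2f} {c[1]:.2f}',(12,250),0,.45,(0,0,255),1);out.append(r)
print(depthpt('top',D,260,230),depthpt('top',D,400,120))
cv2.imwrite('pics/r0.png',np.vstack([np.hstack(out[:3]),np.hstack(out[3:])]))
E
```

```text
stack [0.4599 0.3009 0.064 ] [0.4603 0.3026 0.0584] 0.55
tray [0.4478 0.0916 0.0125] [0.4484 0.0925 0.0015] 0.457
lap [ 0.473  -0.1472  0.018 ] [ 0.473  -0.1472  0.0178] 0.495
vice [ 0.4607 -0.3242  0.03  ] [ 0.4607 -0.3244  0.0293] 0.563
cradle [ 0.6083 -0.2854  0.028 ] [ 0.6137 -0.2927  0.0031] 0.672
dish [ 0.6039 -0.1438  0.015 ] [ 0.605  -0.1446  0.0096] 0.621
[ 0.41337508 -0.02936524 -0.00160926] [ 0.73944899 -0.42613425 -0.00203435]
```

View pics/r0.png

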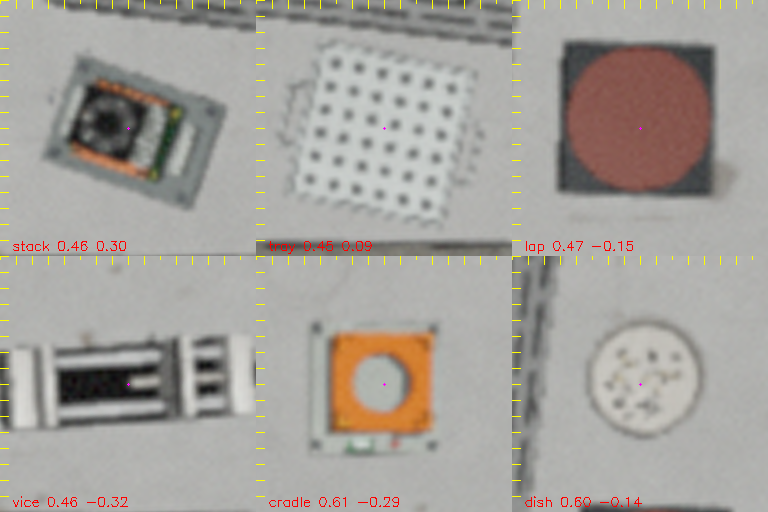

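The rectified crops show every station clearly. The nest is turned about -0.33 rad and its lower-left edge sits at (80,55)–(225,105). I'll refine by segmentation with outline overlays, and start moving after that.

```bash
cat > m.py <<'E'
from h import *
p=cv2.imread('pics/top0.png');N=640;half=.08;s=2*half/N*1000
def W(c,px): return np.array([c[0]+(N/2-px[1])*s/1000, c[1]+(N/2-px[0])*s/1000])
def big(m):
    cs,_=cv2.findContours(m.astype(np.uint8),0,2);return max(cs,key=cv2.contourArea)
def rep(nm,c,cnt,r):
    R=cv2.minAreaRect(cnt);a=R[2];
    th=np.degrees(np.arctan2(*( -np.array([np.cos(np.radians(a)),np.sin(np.radians(a))]))))  # angle of side in world: dy=-cos,dx=-sin
    print(nm,W(c,R[0]).round(4),'size',np.round(np.array(R[1])*s,1),'img angle',round(a,1))
    cv2.drawContours(r,[cv2.boxPoints(R).astype(int)],0,(255,0,255),1)
out=[]
def view(c,z): 
    r=rect('top',p,*c,z,half,N);return r,cv2.cvtColor(r,cv2.COLOR_BGR2HSV).astype(int),r.astype(int)
c=(.46,.31)
r,h,b=view(c,.064);m=(h[...,2]<85)&(h[...,1]<110);m[:, :150]&=True
rep('fan',c,big(cv2.morphologyEx((m[100:560,100:560]).astype(np.uint8),cv2.MORPH_CLOSE,np.ones((25,25))))+[100,100],r);out.append(r)
r,h,b=view(c,.034);m=(h[...,0]<18)&(h[...,1]>90)&(h[...,2]>60)
cp=np.vstack([k for k in cv2.findContours(m.astype(np.uint8),0,2)[0] if cv2.contourArea(k)>300]);rep('copper strips',c,cp,r)
r,h,b=view(c,.008);g=cv2.GaussianBlur(b[...,2].astype(np.uint8),(5,5),0);m=g<150;rep('nest',c,big(cv2.morphologyEx(m[90:,:].astype(np.uint8),cv2.MORPH_OPEN,np.ones((15,15))))+[0,90],r);out.append(r)
c=(.45,.09);r,h,b=view(c,.0025)
g=r[...,2];bl=cv2.morphologyEx(g,cv2.MORPH_BLACKHAT,np.ones((45,45)));m=(bl>50).astype(np.uint8)
pts=np.array([cv2.minEnclosingCircle(k)[0] for k in cv2.findContours(m,0,2)[0] if 150<cv2.contourArea(k)<1500 and max(abs(k.mean((0,1))-320))<200],np.float32)
print(len(pts));rep('tray holes',c,pts,r);out.append(r)
for q in pts: cv2.circle(r,tuple(int(v) for v in q),4,(0,0,255),-1)
c=(.47,-.15);r,h,b=view(c,.018);m=(b[...,2]-b[...,0]>35);k=big(m);(q,rad)=cv2.minEnclosingCircle(k);M=cv2.moments(k);q=(M['m10']/M['m00'],M['m01']/M['m00']);print('lap',W(c,q).round(4),rad*s);m=h[...,2]<120;rep('stone+disc',c,big(m|(b[...,2]-b[...,0]>35)),r);out.append(r)
c=(.61,-.29);r,h,b=view(c,.028);m=(h[...,1]>140)&(h[...,0]<25);rep('cradle',c,big(m),r);out.append(r)
c=(.46,-.325);r,h,b=view(c,.026);out.append(r)
out=[cv2.resize(o,(266,266),interpolation=cv2.INTER_AREA) for o in out[:5]]
cv2.imwrite('pics/m0.png',np.vstack([np.hstack(out[:3]),np.hstack(out[3:]+[cv2.resize(r,(266,266))])]))
E
python3 m.py
```

```text
fan [0.4628 0.3125] size [41.6 40. ] img angle 20.6
copper strips [0.4621 0.3146] size [53.3 52.9] img angle 18.8
nest [0.4613 0.3127] size [107.4  76.2] img angle 19.0
36
tray holes [0.447 0.093] size [75.2 75.7] img angle 12.5
lap [ 0.4762 -0.149 ] 45.27245330810547
stone+disc [ 0.4757 -0.1482] size [98.6 95.8] img angle 1.5
cradle [ 0.6106 -0.2884] size [60.2 61.2] img angle 90.0
```

View pics/m0.png

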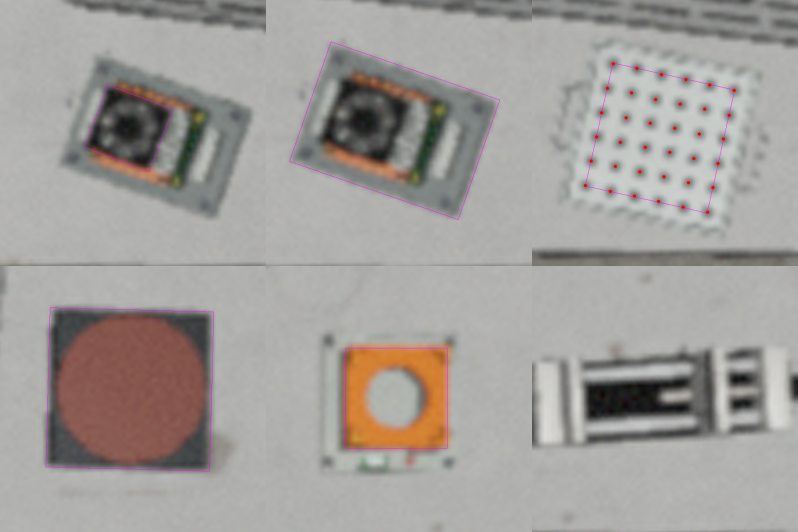

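Fits agree with the given sizes:

| Item | Centre (m) | Angle |
|---|---|---|
| Stack | (.462, .313) | -19° |
| Tray | (.447, .093) | – |
| Lap | (.476, -.149) | – |
| Cradle | (.6105, -.2885) | square to the axes |

I'll write a row planner and measure the vice before moving.

```bash
cat > plan.py <<'E'
"""plan.py x y z yawdeg(tool-y, world; mod 180) [mm/row] ... ; several waypoints separated by '/'; mm"""
import sys,json,numpy as np
from workcell import monitor
from scipy.spatial.transform import Rotation as Ro
o=monitor.get_obs();P=np.array(o['position'])*1000;M=Ro.from_quat(o['ee_rot']).as_matrix();yaw=np.degrees(np.arctan2(M[1,1],M[0,1]))
print('now',P.round(1),'yaw',yaw.round(1),'t',o['clock'],'F',np.round(o['ft_force'],1),'w',round(o['grip_width'],3),'tilt',M[:2,2].round(4))
for wp in ' '.join(sys.argv[1:]).split('/'):
    a=[float(v) for v in wp.split()];T=np.array(a[:3]);d=(a[3]-yaw+90)%180-90;v=a[4] if len(a)>4 else 30
    L=np.linalg.norm(T-P);n=max(L/v*1.4,abs(d)/7.1*1.4,1);n=int(np.ceil(n/5-.15)*5) or 5
    s=np.arange(1,n+1)/n;s=3*s**2-2*s**3;P0=P.copy();y0=yaw
    for i in range(0,n,5):
        t=np.radians(yaw);ty=np.array([np.cos(t),np.sin(t),0]);tz=np.array([0,0,-1.]);A=np.c_[np.cross(ty,tz),ty,tz]
        off=[[int(q) if abs(q-round(q))<.01 else float(q) for q in np.round((A.T@(P0+s[k]*(T-P0)-P)),0 if k<n-1 else 1)] for k in range(i,i+5)]
        ro=[round(float(np.radians(-(y0+s[k]*d-yaw))),2)+0. for k in range(i,i+5)]
        print(json.dumps({"offset":off,"roll":ro}))
        P=P+A@np.array(off[-1],float);yaw+=-np.degrees(ro[-1])
print('end',P.round(1),yaw.round(1))
E
python3 plan.py 462 313 120 -19 33
cat > v.py <<'E'
from h import *
p=cv2.imread('pics/top0.png');c=(.46,-.325);N=640
a=rect('top',p,*c,.026,.08,N);b=rect('top',p,*c,.064,.08,N)
g=a[...,1].astype(int)
for u in range(160,380,40):
    col=g[180:480,u-10:u+10].mean(1);m=np.where(col>150)[0]+180
    e=np.diff(col);print('col y=%.4f'%(c[1]+(320-u)*.00025),'edges x:',[ (round(c[0]+(320-(k+180))*.00025,4),int(e[k-2:k+3].sum())) for k in range(3,296) if abs(e[k])==abs(e[max(0,k-12):k+13]).max() and abs(e[k])>4])
for nm,im in (('z26',a),('z64',b)):
    row=im[290:350,:,1].mean(0);e=np.diff(row);print(nm,'edges y:',[(round(c[1]+(320-k)*.00025,4),int(e[k-2:k+3].sum())) for k in range(3,636) if abs(e[k])==abs(e[max(0,k-10):k+11]).max() and abs(e[k])>3])
sc=cv2.imread('pics/scene0.png')[235:325,265:370]
x=np.hstack([cv2.resize(a,(400,400)),cv2.resize(b,(400,400))])
cv2.imwrite('pics/v0.png',x[90:310])
E
python3 v.py
```

```text
now [239.1 577.1 230.6] yaw 67.5 t 0.1 F [-0.1  0.9 -0.5] w 1.001 tilt [-0.0005 -0.0012]
{"offset": [[-2, -1, 1], [-9, -4, 3], [-19, -10, 7], [-32, -17, 12], [-48, -25, 17]], "roll": [0.01, 0.04, 0.09, 0.16, 0.24]}
{"offset": [[-20, -5, 7], [-42, -10, 14], [-66, -16, 22], [-90, -22, 30], [-115, -28, 38]], "roll": [0.09, 0.19, 0.29, 0.4, 0.51]}
{"offset": [[-25, 7, 9], [-49, 14, 17], [-73, 21, 24], [-95, 27, 32], [-115, 32, 38]], "roll": [0.12, 0.23, 0.33, 0.43, 0.52]}
{"offset": [[-12, 13, 6], [-23, 24, 11], [-31, 32, 14], [-36, 37, 17], [-37.3, 38.7, 17.6]], "roll": [0.08, 0.15, 0.2, 0.23, 0.24]}
end [462. 313. 120.] -19.0
col y=-0.2850 edges x: [(0.4838, -30), (0.4778, 28), (0.4708, -42), (0.4465, 37), (0.4395, -33), (0.4338, 34), (0.4335, 34)]
col y=-0.2950 edges x: [(0.4838, -26), (0.4793, 32), (0.471, -42), (0.4495, 36), (0.4403, -37), (0.434, 34)]
col y=-0.3050 edges x: [(0.4843, -27), (0.4795, 28), (0.4713, -44), (0.4498, 40), (0.4408, -37), (0.435, 33), (0.4348, 33)]
col y=-0.3150 edges x: [(0.4853, -24), (0.4808, 32), (0.4718, -43), (0.45, 42), (0.4413, -38), (0.436, 29)]
col y=-0.3250 edges x: [(0.4868, -23), (0.481, 35), (0.4718, -44), (0.4637, 30), (0.4583, -37), (0.4503, 40), (0.442, -37), (0.4368, 33)]
col y=-0.3350 edges x: [(0.4883, -26), (0.4825, 32), (0.475, -34), (0.4667, 37), (0.4588, -41), (0.4505, 41), (0.4423, -37), (0.437, 35)]
z26 edges y: [(-0.2465, 24), (-0.2625, -23), (-0.268, 27), (-0.2762, -45), (-0.3225, 17), (-0.3553, 38), (-0.3635, -28), (-0.3852, 26), (-0.3855, 26), (-0.3992, -24)]
z64 edges y: [(-0.2523, -24), (-0.2578, 27), (-0.2655, -44), (-0.31, 18), (-0.3415, 39), (-0.3495, -30), (-0.3705, 26), (-0.3708, 26), (-0.384, -30), (-0.3997, 22)]
```

View pics/v0.png

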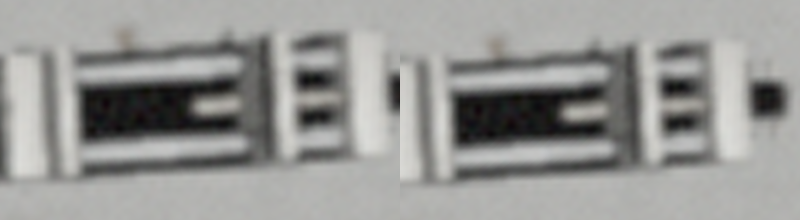

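The vice rods fit a centre of (.460, -.3035) turned +3.7°. The jaw tops measure 76 mm apart, as they should. Now I move over the stack.

send_rows:
  offset:
    - [-2,-1,1]
    - [-9,-4,3]
    - [-19,-10,7]
    - [-32,-17,12]
    - [-48,-25,17]
  roll: [0.01,0.04,0.09,0.16,0.24]
  jaw: 0.7

```text
clock: 0.52
position: [0.2741, 0.5353, 0.2138]
ee_rot: [0.313, 0.95, -0.0, -0.0]
ft_force: [0.8, -0.6, 0.2]
grip_width: 0.698
```

send_rows:
  offset:
    - [-20,-5,7]
    - [-42,-10,14]
    - [-66,-16,22]
    - [-90,-22,30]
    - [-115,-28,38]
  roll: [0.09,0.19,0.29,0.4,0.51]

```text
clock: 0.93
position: [0.351, 0.4437, 0.1758]
ee_rot: [0.544, 0.839, -0.0, -0.0]
ft_force: [0.7, 0.4, -0.3]
grip_width: 0.701
```

send_rows:
  offset:
    - [-25,7,9]
    - [-49,14,17]
    - [-73,21,24]
    - [-95,27,32]
    - [-115,32,38]
  roll: [0.12,0.23,0.33,0.43,0.52]

```text
clock: 1.35
position: [0.4281, 0.3517, 0.1376]
ee_rot: [0.742, 0.671, -0.0, 0.0]
ft_force: [0.2, 0.8, -0.5]
grip_width: 0.701
```

send_rows:
  offset:
    - [-12,13,6]
    - [-23,24,11]
    - [-31,32,14]
    - [-36,37,17]
    - [-37,39,18]
  roll: [0.08,0.15,0.2,0.23,0.24]

```text
clock: 1.77
position: [0.4631, 0.3118, 0.1198]
ee_rot: [0.815, 0.579, -0.0, 0.0]
ft_force: [-0.5, -0.5, -0.2]
grip_width: 0.701
```

```bash
python3 - <<'E'
from h import *
p,d=eyes.camera('scene');u,v=topix([.462,.313,.08],'scene');print(u,v);u,v=int(u),int(v)
c=p[v-75:v+45,max(u-80,0):u+80];cv2.imwrite('pics/s1.png',cv2.resize(c,None,fx=5,fy=5,interpolation=cv2.INTER_CUBIC)[:600])
E
python3 plan.py 462 313 55 -19 20
```

```text
156.03707941372124 150.7437693187008
now [462.9 312.5 119.9] yaw -19.2 t 1.8167 F [-0.3 -0.3 -0.2] w 0.698 tilt [-0.0003 -0.0005]
{"offset": [[0, 0, 7], [0, 0, 23], [0, -1, 42], [0, -1, 58], [0.1, -1, 64.9]], "roll": [0.0, 0.0, 0.0, 0.0, 0.0]}
end [462. 313.  55.] -19.2
```

View pics/s1.png

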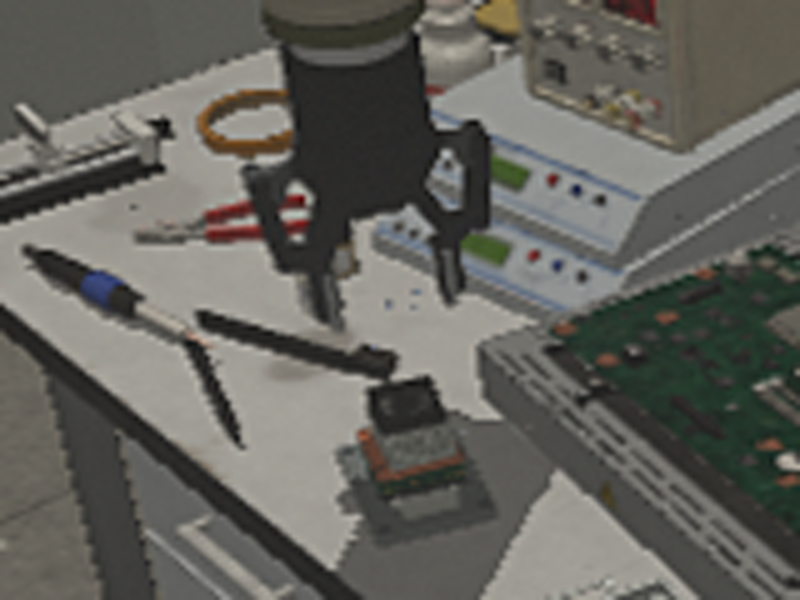

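The fan top sits near crop (403,395), which is image (156.6,154). The fingertips are near crop (332,328) and (450,300). I'll compare both with predictions.

Run:
```python
from h import *
f=lambda X:((topix(X,'scene')-[76,75])*5).round(0)
print('fan top c',f([.462,.313,.064]),'tips mid z125',f([.463,.312,.125]))
x=np.array([.9456,-.3256,0]);y=np.array([.3256,.9456,0]);C=np.array([.462,.313,0])
for sx,sy in((1,1),(1,-1),(-1,-1),(-1,1)):print(f(C+sx*.02*x+sy*.02*y+[0,0,.064]),f(C+sx*.037*x+sy*.052*y+[0,0,.008]))
print('tips',[f(C+s*.03*x+[0,0,.125]) for s in(1,-1)],[f(C+s*.037*x+[0,0,.125]) for s in(1,-1)])
p,d=eyes.camera('top')
r=rect('top',p,.463,.312,.12,.1,500);cv2.imwrite('pics/t1.png',r)
p,D=eyes.camera('scene')
for u,v in((332,322),(450,298),(403,395)): print(depthpt('scene',D,76+u/5,75+v/5).round(4))
```

```text
fan top c [404. 402.] tips mid z125 [392. 313.]
[428. 377.] [452. 421.]
[446. 411.] [500. 510.]
[379. 427.] [378. 541.]
[362. 392.] [335. 449.]
tips [array([440., 301.]), array([338., 324.])] [array([452., 299.]), array([326., 327.])]
[0.4261 0.3155 0.1332]
[0.4884 0.2889 0.1343]
[0.4626 0.3138 0.0679]
```

Predictions match the picture within a pixel. I descend and grip the fan with the fingertips only.

send_rows:
  offset:
    - [0,-1,8]
    - [0,-1,24]
    - [0,-1,44]
    - [0,-1,60]
    - [0,-1,66]
  roll: [0,0,0,0,0]

```text
clock: 2.33
position: [0.4597, 0.3139, 0.0517]
ee_rot: [0.814, 0.581, -0.002, -0.0]
ft_force: [-1.5, -0.9, -0.7]
grip_width: 0.701
```

send_rows:
  offset:
    - [0,0,0]
    - [0,0,0]
    - [0,0,0]
    - [0,0,0]
    - [0,0,0]
  roll: [0,0,0,0,0]
  jaw: 0.35
  newtons: 20

```text
clock: 2.75
position: [0.4619, 0.3143, 0.0552]
ee_rot: [0.814, 0.581, 0.001, -0.0]
ft_force: [0.4, -0.8, -0.5]
grip_width: 0.459
```

send_rows:
  offset:
    - [0,0,0]
    - [0,0,0]
    - [0,0,-1]
    - [0,0,-3]
    - [0,0,-6]
  roll: [0,0,0,0,0]

```text
clock: 3.17
position: [0.4614, 0.3139, 0.0604]
ee_rot: [0.814, 0.581, -0.0, 0.0]
ft_force: [0.0, -0.3, -0.2]
grip_width: 0.461
```

```bash
python3 - <<'E'
from h import *
p,d=eyes.camera('scene')
c=p[110:180,110:206];cv2.imwrite('pics/s2.png',cv2.resize(c,None,fx=8,fy=8,interpolation=cv2.INTER_CUBIC))
E
python3 plan.py 462 313 140 -19 25 / 560 -87 160 -10 33 / 610.5 -288.5 110 0 33
```

```text
now [461.8 314.1  61.1] yaw -19.0 t 3.2167 F [ 0.7 -0.   0.5] w 0.457 tilt [0.0005 0.0005]
{"offset": [[0, 0, -8], [0, 0, -28], [-1, 0, -51], [-1, 0, -71], [-0.9, 0.5, -78.9]], "roll": [0.0, 0.0, 0.0, 0.0, 0.0]}
{"offset": [[-3, 2, 0], [-10, 6, -1], [-21, 14, -1], [-36, 23, -2], [-54, 35, -3]], "roll": [0.0, 0.0, -0.01, -0.02, -0.02]}
{"offset": [[-21, 13, -1], [-44, 27, -3], [-69, 42, -4], [-94, 58, -5], [-121, 74, -7]], "roll": [-0.01, -0.02, -0.04, -0.05, -0.06]}
{"offset": [[-27, 15, -1], [-53, 29, -3], [-79, 43, -4], [-103, 55, -6], [-124, 67, -7]], "roll": [-0.01, -0.02, -0.03, -0.04, -0.05]}
{"offset": [[-20, 9, -1], [-36, 17, -2], [-48, 23, -2], [-56, 26, -3], [-58.6, 27.7, -3]], "roll": [-0.01, -0.02, -0.02, -0.03, -0.03]}
{"offset": [[-5, 2, 1], [-20, 9, 5], [-41, 18, 11], [-67, 30, 18], [-95, 42, 25]], "roll": [0.0, -0.02, -0.04, -0.06, -0.09]}
{"offset": [[-29, 10, 7], [-56, 19, 14], [-78, 27, 20], [-93, 32, 24], [-98.2, 33.5, 25]], "roll": [-0.02, -0.04, -0.06, -0.08, -0.08]}
end [ 610.5 -288.5  110. ] -0.1
```

View pics/s2.png

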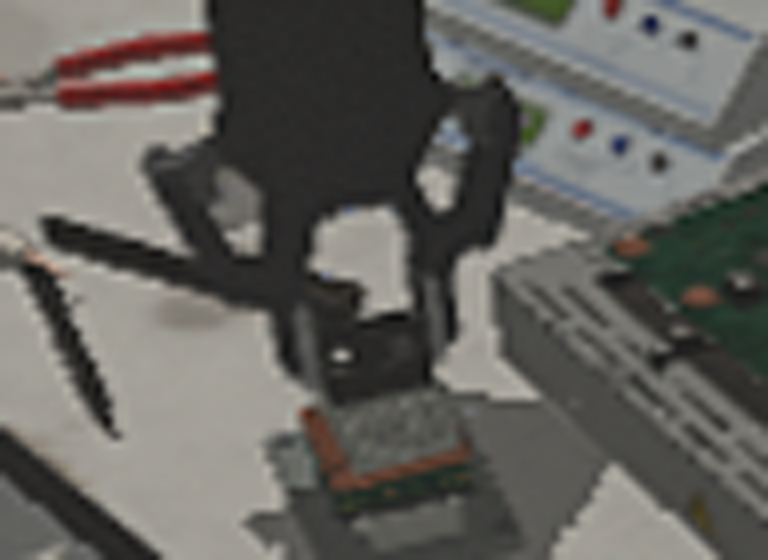

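The fan is held clear and the heat sink stayed in place. The jaw reads .459, or 39 mm. Now I carry it to the cradle.

send_rows:
  offset:
    - [0,0,-8]
    - [0,0,-28]
    - [0,0,-51]
    - [-1,0,-71]
    - [-1,0,-79]
  roll: [0,0,0,0,0]

```text
clock: 3.63
position: [0.4624, 0.3136, 0.1428]
ee_rot: [0.814, 0.58, 0.002, -0.0]
ft_force: [1.1, 0.4, 1.3]
grip_width: 0.458
```

send_rows:
  offset:
    - [-3,2,0]
    - [-10,6,-1]
    - [-21,14,-1]
    - [-36,23,-2]
    - [-54,35,-3]
  roll: [0,0,-0.01,-0.02,-0.02]

```text
clock: 4.05
position: [0.4757, 0.2495, 0.1407]
ee_rot: [0.808, 0.589, -0.001, -0.0]
ft_force: [1.2, -0.4, 0.3]
grip_width: 0.457
```

send_rows:
  offset:
    - [-21,13,-1]
    - [-44,27,-3]
    - [-69,42,-4]
    - [-94,58,-5]
    - [-121,74,-7]
  roll: [-0.01,-0.02,-0.04,-0.05,-0.06]

```text
clock: 4.47
position: [0.5092, 0.1105, 0.1478]
ee_rot: [0.79, 0.613, -0.001, -0.0]
ft_force: [1.4, -0.4, 0.4]
grip_width: 0.463
```

send_rows:
  offset:
    - [-27,15,-1]
    - [-53,29,-3]
    - [-79,43,-4]
    - [-103,55,-6]
    - [-124,67,-7]
  roll: [-0.01,-0.02,-0.03,-0.04,-0.05]

```text
clock: 4.88
position: [0.5429, -0.0271, 0.155]
ee_rot: [0.775, 0.632, -0.001, -0.0]
ft_force: [0.4, 0.7, 0.0]
grip_width: 0.462
```

send_rows:
  offset:
    - [-20,9,-1]
    - [-36,17,-2]
    - [-48,23,-2]
    - [-56,26,-3]
    - [-59,28,-3]
  roll: [-0.01,-0.02,-0.02,-0.03,-0.03]

```text
clock: 5.3
position: [0.5584, -0.0901, 0.158]
ee_rot: [0.766, 0.643, -0.001, -0.0]
ft_force: [-0.5, 0.1, 0.9]
grip_width: 0.461
```

send_rows:
  offset:
    - [-5,2,1]
    - [-20,9,5]
    - [-41,18,11]
    - [-67,30,18]
    - [-95,42,25]
  roll: [0,-0.02,-0.04,-0.06,-0.09]

```text
clock: 5.72
position: [0.5848, -0.1879, 0.1333]
ee_rot: [0.734, 0.679, 0.0, -0.001]
ft_force: [0.5, 0.2, 0.3]
grip_width: 0.46
```

send_rows:
  offset:
    - [-29,10,7]
    - [-56,19,14]
    - [-78,27,20]
    - [-93,32,24]
    - [-98,34,25]
  roll: [-0.02,-0.04,-0.06,-0.08,-0.08]

```text
clock: 6.13
position: [0.6092, -0.2915, 0.1074]
ee_rot: [0.709, 0.706, -0.001, -0.001]
ft_force: [-0.3, 0.3, -0.4]
grip_width: 0.457
```

```bash
python3 - <<'E'
from h import *
p,d=eyes.camera('scene');u,v=topix([.61,-.288,.08],'scene').astype(int)
c=p[v-50:v+45,u-60:u+60];cv2.imwrite('pics/s3.png',cv2.resize(c,None,fx=6,fy=6,interpolation=cv2.INTER_CUBIC))
f=lambda X:((topix(X,'scene')-[u-60,v-50])*6).round(0)
print([f([.6105+a*.03,-.2885+b*.03,.028]) for a,b in((1,1),(1,-1),(-1,-1),(-1,1))])
E
python3 plan.py 610.5 -289 40 0 20 / 610.5 -289 23.5 0 10
```

```text
[array([336., 330.]), array([455., 404.]), array([362., 477.]), array([242., 399.])]
now [ 609.4 -290.9  107.7] yaw -0.3 t 6.1833 F [-1.5 -0.6 -0.1] w 0.462 tilt [-0.0023 -0.0004]
{"offset": [[0, 0, 7], [1, 0, 24], [1, 1, 44], [2, 1, 61], [1.9, 1.1, 67.7]], "roll": [0.0, 0.0, 0.0, 0.0, 0.0]}
{"offset": [[0, 0, 2], [0, 0, 6], [0, 0, 11], [0, 0, 15], [0, 0, 16.5]], "roll": [0.0, 0.0, 0.0, 0.0, 0.0]}
end [ 610.5 -289.    23.5] -0.3
```

View pics/s3.png

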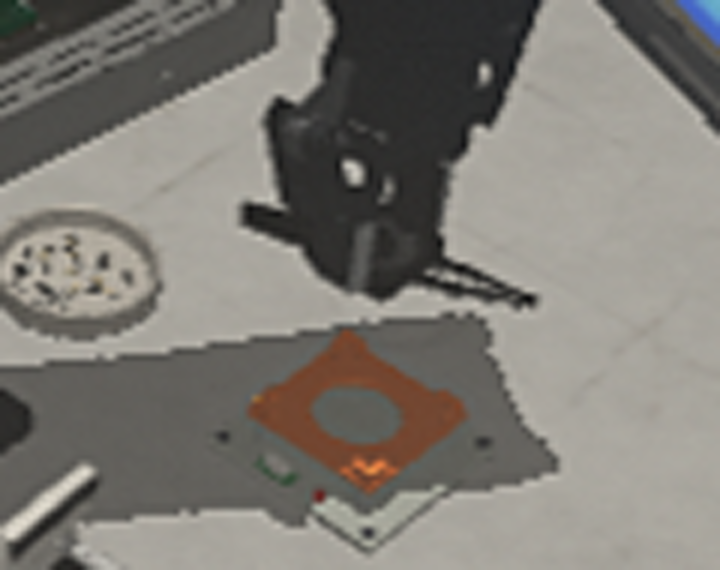

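The cradle corners in the scene view, (347,333) and (465,405), lie about 1.4 px from prediction. That is within calibration. I'll descend partway and let it settle.

send_rows:
  offset:
    - [0,0,7]
    - [0,0,24]
    - [0,0,44]
    - [0,0,61]
    - [0,0,68]
  roll: [0,0,0,0,0]

```text
clock: 6.6
position: [0.6097, -0.2857, 0.0385]
ee_rot: [0.707, 0.707, -0.0, -0.002]
ft_force: [-0.0, 0.2, -0.5]
grip_width: 0.459
```

send_rows:
  offset:
    - [0,0,0]
    - [0,0,0]
    - [0,0,0]
    - [0,0,0]
    - [0,0,0]
  roll: [0,0,0,0,0]

```text
clock: 7.02
position: [0.6111, -0.2889, 0.0423]
ee_rot: [0.708, 0.706, 0.0, 0.001]
ft_force: [0.1, -0.3, 0.2]
grip_width: 0.458
```

```bash
python3 plan.py 611 -288.7 23.5 0 10
```

```text
now [ 611.1 -288.9   42.3] yaw -0.1 t 7.0167 F [ 0.1 -0.3  0.2] w 0.458 tilt [ 0.0016 -0.0004]
{"offset": [[0, 0, 2], [0, 0, 7], [0, 0, 12], [0, 0, 17], [0.2, -0.1, 18.8]], "roll": [0.0, 0.0, 0.0, 0.0, 0.0]}
end [ 611.  -288.7   23.5] -0.1
```

send_rows:
  offset:
    - [0,0,3]
    - [0,0,9]
    - [0,0,14]
    - [0,0,17]
    - [0,0,18.5]
  roll: [0,0,0,0,0]

```text
clock: 7.43
position: [0.61, -0.2886, 0.0223]
ee_rot: [0.708, 0.706, -0.0, -0.001]
ft_force: [-7.2, 4.5, 13.9]
grip_width: 0.461
```

send_rows:
  offset:
    - [0,0,0]
    - [0,0,0]
    - [0,0,0.5]
    - [0,0,0.5]
    - [0,0,0.5]
  roll: [0,0,0,0,0]

```text
clock: 7.85
position: [0.6105, -0.2889, 0.0224]
ee_rot: [0.708, 0.706, 0.0, 0.0]
ft_force: [-1.3, 0.3, 3.0]
grip_width: 0.458
```

The fan is seated with light contact. I release it and rise.

send_rows:
  offset:
    - [0,0,0]
    - [0,0,0]
    - [0,0,0]
    - [0,0,0]
    - [0,0,0]
  roll: [0,0,0,0,0]
  jaw: 0.65

```text
clock: 8.27
position: [0.6105, -0.2888, 0.0221]
ee_rot: [0.708, 0.706, -0.0, -0.0]
ft_force: [0.1, -0.2, 0.0]
grip_width: 0.65
```

send_rows:
  offset:
    - [0,0,-6]
    - [0,0,-24]
    - [0,0,-50]
    - [0,0,-75]
    - [0,0,-88]
  roll: [0,0,0,0,0]

```text
clock: 8.68
position: [0.6115, -0.2896, 0.1139]
ee_rot: [0.708, 0.706, 0.001, 0.002]
ft_force: [-0.3, -0.6, 0.7]
grip_width: 0.65
```

```bash
python3 plan.py 611 -289 115 0 30 / 462 313.5 110 -19 38
```

```text
now [ 611.5 -289.6  113.9] yaw -0.1 t 8.6833 F [-0.3 -0.6  0.7] w 0.65 tilt [ 0.0035 -0.0013]
{"offset": [[0, 0, 0], [0, 0, 0], [0, 0, -1], [1, 0, -1], [0.6, -0.5, -1.1]], "roll": [0.0, 0.0, 0.0, 0.0, 0.0]}
{"offset": [[3, -1, 0], [11, -3, 0], [24, -6, 0], [41, -10, 0], [63, -16, 1]], "roll": [0.0, 0.01, 0.01, 0.02, 0.03]}
{"offset": [[24, -7, 0], [52, -14, 0], [82, -23, 0], [114, -32, 0], [148, -41, 1]], "roll": [0.02, 0.03, 0.05, 0.07, 0.09]}
{"offset": [[34, -13, 0], [68, -26, 0], [103, -40, 1], [137, -53, 1], [171, -66, 1]], "roll": [0.02, 0.03, 0.05, 0.07, 0.09]}
{"offset": [[32, -15, 1], [62, -30, 1], [90, -44, 1], [116, -56, 1], [139, -68, 1]], "roll": [0.02, 0.04, 0.06, 0.07, 0.09]}
{"offset": [[18, -11, 1], [34, -20, 1], [45, -27, 1], [52, -31, 1], [54.9, -33, 1]], "roll": [0.01, 0.02, 0.02, 0.03, 0.03]}
end [462.  313.5 110. ] -19.0
```

send_rows:
  offset:
    - [3,-1,0]
    - [11,-3,0]
    - [24,-6,0]
    - [41,-10,0]
    - [63,-16,0]
  roll: [0,0.01,0.01,0.02,0.03]

```text
clock: 9.1
position: [0.5933, -0.2245, 0.1085]
ee_rot: [0.719, 0.695, -0.001, -0.001]
ft_force: [0.3, 0.1, 0.8]
grip_width: 0.646
```

send_rows:
  offset:
    - [24,-7,0]
    - [52,-14,0]
    - [82,-23,0]
    - [114,-32,0]
    - [148,-41,0]
  roll: [0.02,0.03,0.05,0.07,0.09]

```text
clock: 9.52
position: [0.5564, -0.0741, 0.1088]
ee_rot: [0.749, 0.663, -0.001, -0.001]
ft_force: [0.3, -1.1, -0.3]
grip_width: 0.654
```

send_rows:
  offset:
    - [34,-13,0]
    - [68,-26,0]
    - [103,-40,0]
    - [137,-53,0]
    - [171,-66,0]
  roll: [0.02,0.03,0.05,0.07,0.09]

```text
clock: 9.93
position: [0.5111, 0.1039, 0.109]
ee_rot: [0.778, 0.629, -0.001, -0.001]
ft_force: [1.7, -0.5, 0.7]
grip_width: 0.653
```

send_rows:
  offset:
    - [32,-15,0]
    - [62,-30,0]
    - [90,-44,0]
    - [116,-56,0]
    - [139,-68,0]
  roll: [0.02,0.04,0.06,0.07,0.09]

```text
clock: 10.35
position: [0.4737, 0.254, 0.1089]
ee_rot: [0.805, 0.594, -0.001, -0.0]
ft_force: [0.3, -0.3, -0.5]
grip_width: 0.65
```

send_rows:
  offset:
    - [18,-11,0]
    - [34,-20,0]
    - [45,-27,0]
    - [52,-31,0]
    - [55,-33,0]
  roll: [0.01,0.02,0.02,0.03,0.03]

```text
clock: 10.77
position: [0.46, 0.3148, 0.1096]
ee_rot: [0.814, 0.581, -0.001, -0.0]
ft_force: [0.2, 0.1, 0.5]
grip_width: 0.653
```

send_rows:
  offset:
    - [0,0,0]
    - [0,0,0]
    - [0,0,0]
    - [0,0,0]
    - [0,0,0]
  roll: [0,0,0,0,0]

```text
clock: 11.18
position: [0.4616, 0.3131, 0.1104]
ee_rot: [0.815, 0.58, 0.0, 0.0]
ft_force: [0.5, 1.1, -1.5]
grip_width: 0.648
```

```bash
python3 - <<'E'
from h import *
p,d=eyes.camera('top');a=rect('top',p,.611,-.289,.032,.06,390);q,d=eyes.camera('scene')
u,v=topix([.611,-.289,.03],'scene').astype(int);b=cv2.resize(q[v-27:v+28,u-27:u+28],(390,390),interpolation=cv2.INTER_CUBIC)
cv2.imwrite('pics/f4.png',np.hstack([a,b]))
h=cv2.cvtColor(a,cv2.COLOR_BGR2HSV).astype(int);m=((h[...,2]<90)&(h[...,1]<110)).astype(np.uint8)
k=max(cv2.findContours(cv2.morphologyEx(m,cv2.MORPH_CLOSE,np.ones((25,25))),0,2)[0],key=cv2.contourArea);R=cv2.minAreaRect(k);s=120/390
print('fan',611+(195-R[0][1])*s,-289+(195-R[0][0])*s,np.array(R[1])*s,R[2])
E
python3 plan.py 462 313.5 36 -19 22
```

```text
fan 608.0769230769231 -285.7692307692308 [36.61538462 36.        ] 0.0
now [461.5 313.4 110.4] yaw -19.1 t 11.2833 F [-0.3 -1.  -0.2] w 0.644 tilt [0.0001 0.0001]
{"offset": [[0, 0, 8], [0, 0, 26], [0, 0, 48], [0, 0, 67], [0.3, 0.4, 74.4]], "roll": [0.0, 0.0, 0.0, 0.0, 0.0]}
end [462.  313.5  36. ] -19.1
```

View pics/f4.png

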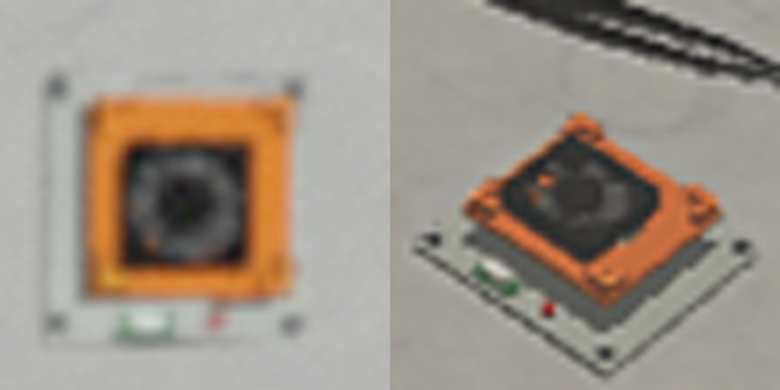

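The fan lies flat between the four corner angles in both views. Next is the heat sink.

send_rows:
  offset:
    - [0,0,8]
    - [0,0,26]
    - [0,0,48]
    - [0,0,67]
    - [0,0,74]
  roll: [0,0,0,0,0]

```text
clock: 11.7
position: [0.4598, 0.3127, 0.0332]
ee_rot: [0.814, 0.581, -0.002, 0.0]
ft_force: [-1.1, 0.2, 0.2]
grip_width: 0.647
```

send_rows:
  offset:
    - [0,0,0]
    - [0,0,0]
    - [0,0,0]
    - [0,0,0]
    - [0,0,0]
  roll: [0,0,0,0,0]

```text
clock: 12.12
position: [0.4618, 0.3142, 0.0373]
ee_rot: [0.814, 0.581, 0.001, -0.0]
ft_force: [-0.1, -0.6, 1.2]
grip_width: 0.649
```

send_rows:
  offset:
    - [0,0,0]
    - [0,0,0]
    - [0,0,0]
    - [0,0,0]
    - [0,0,0]
  roll: [0,0,0,0,0]
  jaw: 0.35
  newtons: 40

```text
clock: 12.53
position: [0.4617, 0.3141, 0.0371]
ee_rot: [0.814, 0.581, 0.001, -0.0]
ft_force: [-0.4, -0.4, 6.4]
grip_width: 0.457
```

send_rows:
  offset:
    - [0,0,0]
    - [0,0,0]
    - [0,0,-1]
    - [0,0,-3]
    - [0,0,-6]
  roll: [0,0,0,0,0]

```text
clock: 12.95
position: [0.461, 0.3136, 0.0422]
ee_rot: [0.814, 0.581, -0.0, 0.0]
ft_force: [-0.3, -0.4, -0.5]
grip_width: 0.462
```

```bash
python3 plan.py 462 313.5 105 -19 25 / 447 93 105 -14 30 / 447 93 20 -14 20
```

```text
now [461.  313.6  42.2] yaw -19.0 t 12.95 F [-0.3 -0.4 -0.5] w 0.462 tilt [-0.0005 -0.0004]
{"offset": [[0, 0, -7], [0, 0, -22], [0, 1, -41], [0, 1, -56], [0.2, 1, -62.8]], "roll": [0.0, 0.0, 0.0, 0.0, 0.0]}
{"offset": [[-6, 2, 0], [-22, 6, 0], [-46, 12, 0], [-75, 20, 0], [-107, 29, 0]], "roll": [0.0, -0.01, -0.02, -0.03, -0.04]}
{"offset": [[-32, 7, 0], [-61, 14, 0], [-85, 19, 0], [-101, 23, 0], [-107.4, 24.4, 0]], "roll": [-0.02, -0.03, -0.04, -0.05, -0.05]}
{"offset": [[0, 0, 2], [0, 0, 9], [0, 0, 18], [0, 0, 30], [0, 0, 42]], "roll": [0.0, 0.0, 0.0, 0.0, 0.0]}
{"offset": [[0, 0, 13], [0, 0, 25], [0, 0, 34], [0, 0, 41], [0, 0, 43]], "roll": [0.0, 0.0, 0.0, 0.0, 0.0]}
end [447.  93.  20.] -13.9
```

send_rows:
  offset:
    - [0,0,-7]
    - [0,0,-22]
    - [0,0,-41]
    - [0,0,-56]
    - [0,0,-63]
  roll: [0,0,0,0,0]

```text
clock: 13.37
position: [0.4622, 0.3143, 0.1078]
ee_rot: [0.814, 0.58, 0.001, -0.0]
ft_force: [0.2, -0.2, -0.4]
grip_width: 0.457
```

send_rows:
  offset:
    - [-6,2,0]
    - [-22,6,0]
    - [-46,12,0]
    - [-75,20,0]
    - [-107,29,0]
  roll: [0,-0.01,-0.02,-0.03,-0.05]

```text
clock: 13.78
position: [0.4529, 0.202, 0.1043]
ee_rot: [0.799, 0.601, -0.001, -0.0]
ft_force: [0.8, -0.8, -1.1]
grip_width: 0.455
```

send_rows:
  offset:
    - [-32,7,0]
    - [-61,14,0]
    - [-85,19,0]
    - [-101,23,0]
    - [-107,25,0]
  roll: [-0.02,-0.04,-0.05,-0.06,-0.06]

```text
clock: 14.2
position: [0.4472, 0.0903, 0.1045]
ee_rot: [0.782, 0.623, -0.001, -0.0]
ft_force: [-0.5, -0.2, -0.1]
grip_width: 0.463
```

send_rows:
  offset:
    - [0,0,2]
    - [0,0,9]
    - [0,0,18]
    - [0,0,30]
    - [0,0,42]
  roll: [0,0,0,0,0]

```text
clock: 14.62
position: [0.4478, 0.0947, 0.0619]
ee_rot: [0.78, 0.625, -0.0, -0.0]
ft_force: [-0.1, 0.2, -2.1]
grip_width: 0.457
```

send_rows:
  offset:
    - [0,0,10]
    - [0,0,18]
    - [0,0,23]
    - [0,0,25]
    - [0,0,25]
  roll: [0,0,0,0,0]

```text
clock: 15.03
position: [0.4479, 0.0935, 0.0379]
ee_rot: [0.781, 0.624, -0.0, -0.0]
ft_force: [0.1, 0.5, -0.5]
grip_width: 0.459
```

```bash
python3 - <<'E'
from h import *
p,d=eyes.camera('scene')
cv2.imwrite('pics/s5.png',cv2.resize(p[120:240,110:260],None,fx=5,fy=5,interpolation=cv2.INTER_CUBIC))
print(((topix([.447,.093,.0025],'scene')-[110,120])*5).round())
E
python3 plan.py 447 93 6 -13.3 12
```

```text
[451. 442.]
now [448.2  93.5  38.3] yaw -12.7 t 15.0833 F [-0.1  0.2 -0.2] w 0.457 tilt [ 0.0001 -0.    ]
{"offset": [[0, 0, 3], [0, 0, 11], [0, -1, 21], [-1, -1, 29], [-0.8, -1.1, 32.3]], "roll": [0.0, 0.0, 0.01, 0.01, 0.01]}
end [447.  93.   6.] -13.3
```

View pics/s5.png

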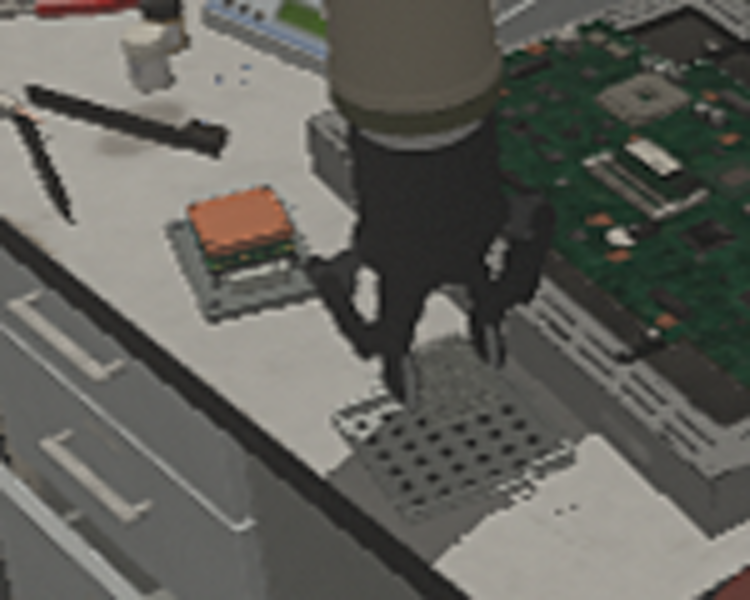

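The heat sink is held at about (450,365) over the tray. The copper plate stayed square on the module at (242,220). I lower it and release.

send_rows:
  offset:
    - [0,0,4]
    - [0,0,13]
    - [0,0,23]
    - [0,-0.5,29]
    - [-0.5,-0.5,31.5]
  roll: [0,0,0,0,0]

```text
clock: 15.5
position: [0.4466, 0.0929, 0.0055]
ee_rot: [0.781, 0.624, -0.001, -0.0]
ft_force: [-11.7, 0.4, 36.0]
grip_width: 0.457
```

send_rows:
  offset:
    - [0,0,0]
    - [0,0,0.5]
    - [0,0,1]
    - [0,0,1]
    - [0,0,1]
  roll: [0,0,0,0,0]

```text
clock: 15.92
position: [0.4475, 0.093, 0.0058]
ee_rot: [0.781, 0.624, 0.0, -0.0]
ft_force: [0.1, -0.1, -0.5]
grip_width: 0.46
```

send_rows:
  offset:
    - [0,0,0]
    - [0,0,0]
    - [0,0,0]
    - [0,0,0]
    - [0,0,0]
  roll: [0,0,0,0,0]
  jaw: 0.6

```text
clock: 16.33
position: [0.4475, 0.0931, 0.0058]
ee_rot: [0.781, 0.624, 0.0, -0.0]
ft_force: [0.5, 1.1, -0.6]
grip_width: 0.602
```

send_rows:
  offset:
    - [0,0,-5]
    - [0,0,-20]
    - [0,0,-42]
    - [0,0,-65]
    - [0,0,-80]
  roll: [0,0,0,0,0]

```text
clock: 16.75
position: [0.4481, 0.093, 0.088]
ee_rot: [0.781, 0.624, 0.001, 0.0]
ft_force: [0.4, 0.5, 0.7]
grip_width: 0.6
```

```bash
python3 plan.py 462.5 313.5 90 -19 35
```

```text
now [448.1  93.   88. ] yaw -12.7 t 16.75 F [0.4 0.5 0.7] w 0.6 tilt [0.0016 0.0006]
{"offset": [[6, -1, 0], [23, -4, 0], [47, -7, 0], [77, -12, -1], [109, -17, -1]], "roll": [0.0, 0.01, 0.02, 0.04, 0.05]}
{"offset": [[32, -7, 0], [62, -13, -1], [86, -18, -1], [102, -22, -1], [108.2, -23, -1]], "roll": [0.02, 0.04, 0.05, 0.06, 0.06]}
end [462.5 313.4  90. ] -19.0
```

send_rows:
  offset:
    - [6,-1,0]
    - [23,-4,0]
    - [47,-7,0]
    - [77,-12,0]
    - [109,-17,0]
  roll: [0,0.01,0.02,0.04,0.05]
  jaw: 0.8

```text
clock: 17.17
position: [0.4546, 0.2039, 0.0854]
ee_rot: [0.797, 0.604, -0.0, -0.0]
ft_force: [1.1, 0.1, 1.1]
grip_width: 0.802
```

send_rows:
  offset:
    - [32,-7,0]
    - [62,-13,0]
    - [86,-18,0]
    - [102,-22,0]
    - [108,-23,0]
  roll: [0.02,0.04,0.05,0.06,0.06]

```text
clock: 17.58
position: [0.4606, 0.3165, 0.085]
ee_rot: [0.813, 0.582, -0.0, -0.0]
ft_force: [-0.3, -0.3, 0.0]
grip_width: 0.798
```

send_rows:
  offset:
    - [0,0,5]
    - [0,0,15]
    - [0,0,25]
    - [0,0,30]
    - [0,0,30]
  roll: [0,0,0,0,0]

```text
clock: 18.0
position: [0.461, 0.3115, 0.0539]
ee_rot: [0.815, 0.58, -0.001, 0.0]
ft_force: [0.8, 0.0, -0.1]
grip_width: 0.8
```

send_rows:
  offset:
    - [0,0,0]
    - [0,0,0]
    - [0,0,0]
    - [0,0,0]
    - [0,0,0]
  roll: [0,0,0,0,0]

```text
clock: 18.42
position: [0.4619, 0.3135, 0.0561]
ee_rot: [0.814, 0.581, 0.0, -0.0]
ft_force: [-0.4, -0.0, -0.6]
grip_width: 0.802
```

```bash
python3 - <<'E'
from h import *
p,d=eyes.camera('scene');t,_=eyes.camera('top')
a=cv2.resize(p[115:195,110:190],(400,400),interpolation=cv2.INTER_CUBIC)
b=rect('top',t,.447,.093,.0225,.065,400)
cv2.imwrite('pics/s6.png',np.hstack([a,b]))
E
python3 plan.py 462.5 313.5 24 -19 12
```

```text
now [461.8 313.4  56. ] yaw -19.0 t 18.5167 F [-0.2  0.   0.6] w 0.8 tilt [0.0003 0.0004]
{"offset": [[0, 0, 3], [0, 0, 11], [0, 0, 21], [0, 1, 29], [0.3, 0.6, 32]], "roll": [0.0, 0.0, 0.0, 0.0, 0.0]}
end [462.5 313.5  24. ] -19.0
```

View pics/s6.png

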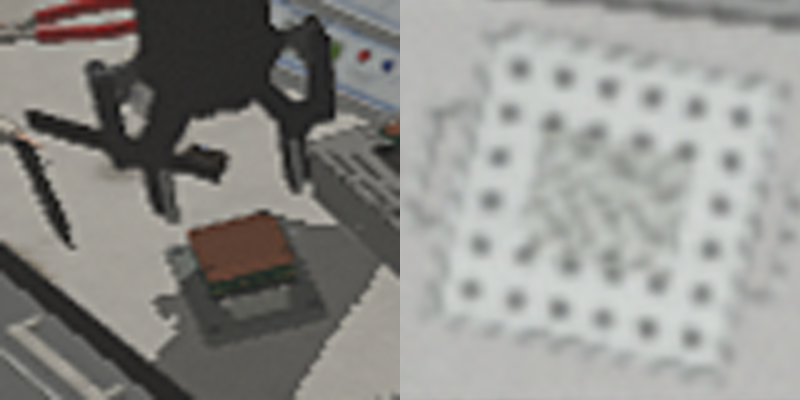

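The heat sink stands in the middle of the tray, with one ring of holes showing all round it. The open gripper is over the copper plate. Next I grip the copper.

send_rows:
  offset:
    - [0,0,3]
    - [0,0,11]
    - [0,0,21]
    - [0,0,28]
    - [0,0,31.5]
  roll: [0,0,0,0,0]

```text
clock: 18.93
position: [0.4609, 0.3127, 0.0224]
ee_rot: [0.814, 0.581, -0.001, 0.0]
ft_force: [-0.2, -0.0, 1.0]
grip_width: 0.8
```

send_rows:
  offset:
    - [0,0,0]
    - [0,0,0]
    - [0,0,0]
    - [0,0,0]
    - [0,0,0]
  roll: [0,0,0,0,0]

```text
clock: 19.35
position: [0.462, 0.3135, 0.0247]
ee_rot: [0.814, 0.581, 0.0, -0.0]
ft_force: [-0.6, -0.1, 0.8]
grip_width: 0.8
```

send_rows:
  offset:
    - [0,0,0]
    - [0,0,0]
    - [0,0,0]
    - [0,0,0]
    - [0,0,0]
  roll: [0,0,0,0,0]
  jaw: 0.5
  newtons: 50

```text
clock: 19.77
position: [0.462, 0.3136, 0.025]
ee_rot: [0.814, 0.581, 0.0, -0.0]
ft_force: [-1.2, 0.4, 4.9]
grip_width: 0.59
```

send_rows:
  offset:
    - [0,0,0]
    - [0,0,0]
    - [0,0,-1]
    - [0,0,-3]
    - [0,0,-6]
  roll: [0,0,0,0,0]

```text
clock: 20.18
position: [0.4615, 0.3131, 0.0301]
ee_rot: [0.814, 0.581, -0.0, 0.0]
ft_force: [-0.0, -0.0, -1.7]
grip_width: 0.589
```

send_rows:
  offset:
    - [0,0,-4]
    - [0,0,-8]
    - [0,0,-12]
    - [0,0,-14]
    - [0,0,-14]
  roll: [0,0,0,0,0]

```text
clock: 20.6
position: [0.4621, 0.3136, 0.045]
ee_rot: [0.814, 0.581, 0.001, -0.0]
ft_force: [-0.1, -0.0, -1.9]
grip_width: 0.591
```

```bash
python3 - <<'E'
from h import *
p,d=eyes.camera('scene')
cv2.imwrite('pics/s7.png',cv2.resize(p[115:195,110:190],(480,480),interpolation=cv2.INTER_CUBIC))
E
python3 plan.py 462 313.5 105 -19 25 / 476 -148.5 105 -2 33 / 476 -148.5 45 -2 20
```

```text
now [461.9 313.5  44.7] yaw -19.0 t 20.65 F [ 0.5 -0.3 -1.6] w 0.59 tilt [0.0004 0.0006]
{"offset": [[0, 0, -6], [0, 0, -21], [0, 0, -39], [0, 0, -54], [0, 0.1, -60.3]], "roll": [0.0, 0.0, 0.0, 0.0, 0.0]}
{"offset": [[-3, 1, 0], [-12, 5, 0], [-26, 10, 0], [-45, 17, 0], [-68, 26, 0]], "roll": [0.0, -0.01, -0.02, -0.03, -0.05]}
{"offset": [[-26, 8, 0], [-55, 17, 0], [-86, 27, 0], [-118, 38, 0], [-151, 48, 0]], "roll": [-0.01, -0.03, -0.05, -0.08, -0.1]}
{"offset": [[-34, 8, 0], [-67, 15, 0], [-98, 22, 0], [-128, 28, 0], [-155, 34, 0]], "roll": [-0.02, -0.04, -0.06, -0.08, -0.1]}
{"offset": [[-24, 3, 0], [-44, 5, 0], [-59, 7, 0], [-68, 8, 0], [-71.8, 8, 0]], "roll": [-0.02, -0.03, -0.04, -0.04, -0.05]}
{"offset": [[0, 0, 6], [0, 0, 21], [0, 0, 39], [0, 0, 54], [0, 0, 60]], "roll": [0.0, 0.0, 0.0, 0.0, 0.0]}
end [ 476.  -148.5   45. ] -1.8
```

View pics/s7.png

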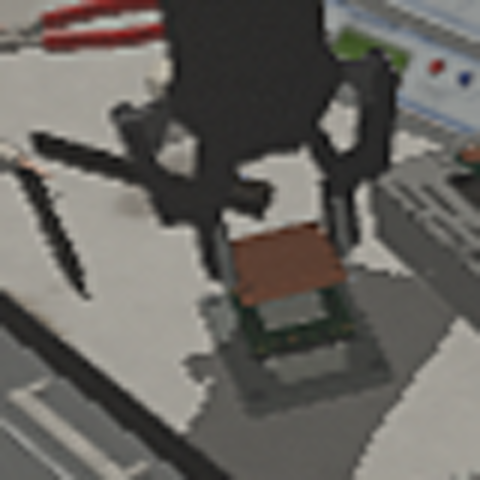

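The copper plate is held level, and the module with its chip stayed in the nest. I carry it to the lapping plate.

send_rows:
  offset:
    - [0,0,-6]
    - [0,0,-21]
    - [0,0,-39]
    - [0,0,-54]
    - [0,0,-60]
  roll: [0,0,0,0,0]

```text
clock: 21.07
position: [0.4626, 0.3138, 0.1066]
ee_rot: [0.814, 0.58, 0.001, -0.0]
ft_force: [0.3, 0.2, -1.3]
grip_width: 0.588
```

send_rows:
  offset:
    - [-3,1,0]
    - [-12,5,0]
    - [-26,10,0]
    - [-45,17,0]
    - [-68,26,0]
  roll: [0,-0.01,-0.02,-0.03,-0.05]

```text
clock: 21.48
position: [0.4632, 0.2395, 0.103]
ee_rot: [0.799, 0.602, -0.001, -0.0]
ft_force: [0.0, 0.5, -2.8]
grip_width: 0.588
```

send_rows:
  offset:
    - [-26,8,0]
    - [-55,17,0]
    - [-86,27,0]
    - [-118,38,0]
    - [-151,48,0]
  roll: [-0.01,-0.03,-0.05,-0.08,-0.1]

```text
clock: 21.9
position: [0.4672, 0.0797, 0.1032]
ee_rot: [0.768, 0.641, -0.001, -0.0]
ft_force: [1.2, -0.0, -1.7]
grip_width: 0.588
```

send_rows:
  offset:
    - [-34,8,0]
    - [-67,15,0]
    - [-98,22,0]
    - [-128,28,0]
    - [-155,34,0]
  roll: [-0.02,-0.04,-0.06,-0.08,-0.1]

```text
clock: 22.32
position: [0.472, -0.0792, 0.1033]
ee_rot: [0.736, 0.678, -0.001, -0.0]
ft_force: [0.1, -0.4, -1.9]
grip_width: 0.591
```

send_rows:
  offset:
    - [-24,3,0]
    - [-44,5,0]
    - [-59,7,0]
    - [-68,8,0]
    - [-72,8,0]
  roll: [-0.02,-0.03,-0.04,-0.04,-0.05]

```text
clock: 22.73
position: [0.4746, -0.1505, 0.1035]
ee_rot: [0.719, 0.695, -0.001, -0.0]
ft_force: [-0.1, 0.6, -1.8]
grip_width: 0.588
```

send_rows:
  offset:
    - [0,0,6]
    - [0,0,21]
    - [0,0,39]
    - [0,0,54]
    - [0,0,60]
  roll: [0,0,0,0,0]

```text
clock: 23.15
position: [0.4743, -0.1472, 0.0418]
ee_rot: [0.718, 0.696, -0.001, -0.001]
ft_force: [0.3, -0.5, -2.3]
grip_width: 0.586
```

send_rows:
  offset:
    - [0,0,0]
    - [0,0,0]
    - [0,0,0]
    - [0,0,0]
    - [0,0,0]
  roll: [0,0,0,0,0]

```text
clock: 23.57
position: [0.4762, -0.1488, 0.0449]
ee_rot: [0.718, 0.696, 0.001, 0.0]
ft_force: [-0.1, 0.2, -1.6]
grip_width: 0.585
```

```bash
python3 plan.py 476 -148.5 17.5 -2 8
```

```text
now [ 476.2 -148.8   44.9] yaw -1.8 t 23.5667 F [-0.1  0.2 -1.6] w 0.585 tilt [0.0013 0.0002]
{"offset": [[0, 0, 3], [0, 0, 10], [0, 0, 18], [0, 0, 25], [0.3, -0.2, 27.4]], "roll": [0.0, 0.0, 0.0, 0.0, 0.0]}
end [ 476.  -148.5   17.5] -1.8
```

send_rows:
  offset:
    - [0,0,4]
    - [0,0,11]
    - [0,0,18]
    - [0,0,22]
    - [0,0,24]
  roll: [0,0,0,0,0]

```text
clock: 23.98
position: [0.4751, -0.1488, 0.0192]
ee_rot: [0.718, 0.696, -0.001, -0.001]
ft_force: [0.0, 0.0, -1.5]
grip_width: 0.585
```

send_rows:
  offset:
    - [0,0,0]
    - [0,0,1]
    - [0,0,2]
    - [0,0,3]
    - [0,0,3.5]
  roll: [0,0,0,0,0]

```text
clock: 24.4
position: [0.4759, -0.1488, 0.0169]
ee_rot: [0.718, 0.696, 0.0, 0.0]
ft_force: [-4.5, 1.2, 9.2]
grip_width: 0.586
```

send_rows:
  offset:
    - [0,0,0]
    - [0,0,0]
    - [0,0,0.5]
    - [0,0,0.5]
    - [0,0,0.5]
  roll: [0,0,0,0,0]

```text
clock: 24.82
position: [0.4759, -0.1489, 0.0169]
ee_rot: [0.718, 0.696, 0.0, -0.0]
ft_force: [-4.9, 1.4, 10.2]
grip_width: 0.586
```

Seated at about 10 N. I release, rise and return to the nest.

send_rows:
  offset:
    - [0,0,0]
    - [0,0,0]
    - [0,0,0]
    - [0,0,0]
    - [0,0,0]
  roll: [0,0,0,0,0]
  jaw: 0.8

```text
clock: 25.23
position: [0.4757, -0.1488, 0.0162]
ee_rot: [0.718, 0.696, 0.0, 0.0]
ft_force: [0.4, -0.2, 0.4]
grip_width: 0.801
```

send_rows:
  offset:
    - [0,0,-5]
    - [0,0,-20]
    - [0,0,-42]
    - [0,0,-65]
    - [0,0,-78]
  roll: [0,0,0,0,0]

```text
clock: 25.65
position: [0.4764, -0.1493, 0.0967]
ee_rot: [0.719, 0.696, 0.001, 0.001]
ft_force: [1.0, -0.8, -0.1]
grip_width: 0.798
```

```bash
python3 plan.py 462.5 313.5 95 -19 36 / 462.5 313.5 35 -19 20
```

```text
now [ 476.4 -149.3   96.7] yaw -1.9 t 25.65 F [ 1.  -0.8 -0.1] w 0.798 tilt [ 0.0021 -0.0003]
{"offset": [[3, 0, 0], [13, -1, 0], [28, -2, 0], [48, -3, 0], [72, -5, 0]], "roll": [0.0, 0.01, 0.02, 0.03, 0.05]}
{"offset": [[28, -3, 0], [58, -6, 0], [90, -10, 1], [124, -14, 1], [158, -17, 1]], "roll": [0.01, 0.03, 0.06, 0.08, 0.1]}
{"offset": [[34, -8, 0], [67, -15, 0], [99, -22, 0], [129, -28, 0], [156, -34, 0]], "roll": [0.02, 0.04, 0.06, 0.08, 0.1]}
{"offset": [[23, -8, 1], [42, -14, 1], [56, -18, 1], [66, -21, 1], [68.8, -22.3, 0.7]], "roll": [0.02, 0.03, 0.04, 0.05, 0.05]}
{"offset": [[0, 0, 6], [0, 0, 21], [0, 0, 39], [0, 0, 54], [0, 0, 60]], "roll": [0.0, 0.0, 0.0, 0.0, 0.0]}
end [462.5 313.5  35. ] -19.1
```

send_rows:
  offset:
    - [3,0,0]
    - [13,-1,0]
    - [28,-2,0]
    - [48,-3,0]
    - [72,-5,0]
  roll: [0,0.01,0.02,0.03,0.05]

```text
clock: 26.07
position: [0.4726, -0.0767, 0.0939]
ee_rot: [0.736, 0.677, -0.0, -0.0]
ft_force: [0.7, -0.7, 0.1]
grip_width: 0.803
```

send_rows:
  offset:
    - [28,-3,0]
    - [58,-6,0]
    - [90,-10,0]
    - [124,-14,0]
    - [158,-17,0]
  roll: [0.01,0.03,0.06,0.08,0.1]

```text
clock: 26.48
position: [0.4683, 0.0837, 0.094]
ee_rot: [0.769, 0.639, -0.0, -0.0]
ft_force: [0.7, 0.5, 0.5]
grip_width: 0.798
```

send_rows:
  offset:
    - [34,-8,0]
    - [67,-15,0]
    - [99,-22,0]
    - [129,-28,0]
    - [156,-34,0]
  roll: [0.02,0.04,0.06,0.08,0.1]

```text
clock: 26.9
position: [0.463, 0.2439, 0.0938]
ee_rot: [0.799, 0.601, -0.0, -0.0]
ft_force: [0.1, 0.3, 0.3]
grip_width: 0.799
```

send_rows:
  offset:
    - [23,-8,0]
    - [42,-14,0]
    - [56,-18,0]
    - [66,-21,0]
    - [69,-22,0]
  roll: [0.02,0.03,0.04,0.05,0.05]

```text
clock: 27.32
position: [0.4612, 0.3157, 0.0937]
ee_rot: [0.814, 0.581, -0.0, -0.0]
ft_force: [-0.3, 0.1, 0.7]
grip_width: 0.796
```

send_rows:
  offset:
    - [0,0,6]
    - [0,0,21]
    - [0,0,39]
    - [0,0,54]
    - [0,0,60]
  roll: [0,0,0,0,0]

```text
clock: 27.73
position: [0.4611, 0.3118, 0.0319]
ee_rot: [0.815, 0.58, -0.002, 0.0]
ft_force: [-0.0, -0.8, -0.6]
grip_width: 0.8
```

send_rows:
  offset:
    - [0,0,0]
    - [0,0,0]
    - [0,0,0]
    - [0,0,0]
    - [0,0,0]
  roll: [0,0,0,0,0]

```text
clock: 28.15
position: [0.4623, 0.3144, 0.0351]
ee_rot: [0.814, 0.581, 0.001, -0.0]
ft_force: [0.2, 0.3, -0.3]
grip_width: 0.794
```

```bash
python3 - <<'E'
from h import *
p,d=eyes.camera('scene');t,_=eyes.camera('top')
a=cv2.resize(p[115:195,110:190],(400,400),interpolation=cv2.INTER_CUBIC)
b=rect('top',t,.476,-.1487,.026,.06,400)
cv2.imwrite('pics/s8.png',np.hstack([a,b]))
E
python3 plan.py 462.5 313.5 10.5 -19 12
```

```text
now [462.1 314.3  34.8] yaw -19.0 t 28.25 F [-0.4  0.7 -0. ] w 0.795 tilt [0.0006 0.0007]
{"offset": [[0, 0, 3], [0, 0, 9], [0, 0, 16], [-1, 1, 22], [-0.7, 0.6, 24.3]], "roll": [0.0, 0.0, 0.0, 0.0, 0.0]}
end [462.5 313.5  10.5] -19.0
```

View pics/s8.png

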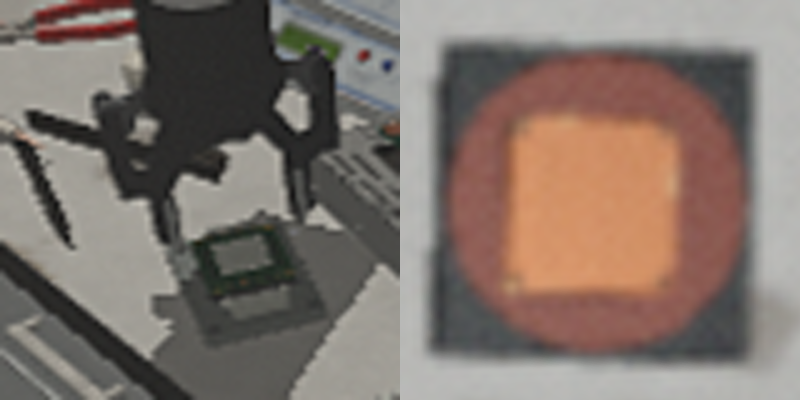

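The copper plate lies flat at the middle of the disc, centre within about 2 mm. The module sits free in the nest under the gripper. Next I grip the module.

send_rows:
  offset:
    - [0,0,4]
    - [0,0,11]
    - [0,0,18]
    - [0,0,22]
    - [0,0,24]
  roll: [0,0,0,0,0]

```text
clock: 28.67
position: [0.4613, 0.3137, 0.0091]
ee_rot: [0.814, 0.581, -0.001, 0.0]
ft_force: [-0.1, -0.2, -0.2]
grip_width: 0.8
```

send_rows:
  offset:
    - [0,0,0]
    - [0,0,0]
    - [0,0,0]
    - [0,0,0]
    - [0,0,0]
  roll: [0,0,0,0,0]

```text
clock: 29.08
position: [0.462, 0.3142, 0.0106]
ee_rot: [0.814, 0.581, 0.0, -0.0]
ft_force: [-0.2, 0.5, 0.0]
grip_width: 0.796
```

send_rows:
  offset:
    - [0,0,0]
    - [0,0,0]
    - [0,0,0]
    - [0,0,0]
    - [0,0,0]
  roll: [0,0,0,0,0]
  jaw: 0.5
  newtons: 40

```text
clock: 29.5
position: [0.4621, 0.3143, 0.0107]
ee_rot: [0.814, 0.581, 0.0, -0.0]
ft_force: [-1.7, -0.7, 5.8]
grip_width: 0.591
```

send_rows:
  offset:
    - [0,0,0]
    - [0,0,0]
    - [0,0,-1]
    - [0,0,-3]
    - [0,0,-6]
  roll: [0,0,0,0,0]

```text
clock: 29.92
position: [0.4616, 0.3139, 0.0161]
ee_rot: [0.814, 0.581, -0.0, 0.0]
ft_force: [-0.5, 0.3, -1.2]
grip_width: 0.592
```

send_rows:
  offset:
    - [0,0,-5]
    - [0,0,-12]
    - [0,0,-18]
    - [0,0,-22]
    - [0,0,-22]
  roll: [0,0,0,0,0]

```text
clock: 30.33
position: [0.4625, 0.3146, 0.0396]
ee_rot: [0.814, 0.581, 0.001, -0.0]
ft_force: [0.7, 0.2, -0.8]
grip_width: 0.592
```

```bash
python3 - <<'E'
from h import *
p,d=eyes.camera('scene')
cv2.imwrite('pics/s9.png',cv2.resize(p[115:195,110:190],(480,480),interpolation=cv2.INTER_CUBIC))
E
python3 plan.py 462 314 130 -19 28 / 460.3 -303.5 130 3.7 34
```

```text
now [462.2 314.5  39. ] yaw -19.0 t 30.3833 F [ 0.  -0.3 -1. ] w 0.594 tilt [0.0009 0.001 ]
{"offset": [[0, 0, -9], [0, 0, -32], [0, 0, -59], [0, 0, -82], [-0.5, 0, -91]], "roll": [0.0, 0.0, 0.0, 0.0, 0.0]}
{"offset": [[-3, 1, 0], [-11, 4, 0], [-23, 8, 0], [-40, 14, 0], [-61, 21, 0]], "roll": [0.0, -0.01, -0.02, -0.03, -0.04]}
{"offset": [[-24, 7, 0], [-51, 15, 0], [-81, 24, 0], [-113, 33, 0], [-147, 43, 0]], "roll": [-0.02, -0.04, -0.06, -0.08, -0.1]}
{"offset": [[-35, 7, 0], [-71, 14, 0], [-108, 21, 0], [-144, 28, 0], [-179, 35, 0]], "roll": [-0.02, -0.05, -0.07, -0.09, -0.12]}
{"offset": [[-35, 2, 0], [-68, 5, 0], [-99, 7, 0], [-128, 9, 0], [-153, 10, 0]], "roll": [-0.02, -0.04, -0.06, -0.08, -0.1]}
{"offset": [[-22, 0, 0], [-40, -1, 0], [-53, -1, 0], [-61, -2, 0], [-64.1, -1.6, 0]], "roll": [-0.01, -0.02, -0.03, -0.03, -0.04]}
end [ 460.3 -303.5  130. ] 3.9
```

View pics/s9.png

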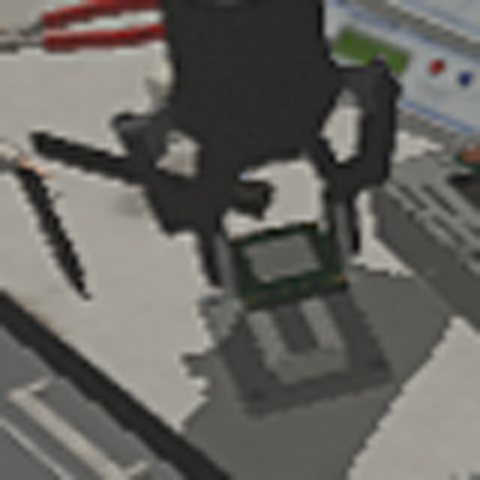

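The module is held level, chip up, with the nest bearers empty below. I carry it to the vice.

send_rows:
  offset:
    - [0,0,-9]
    - [0,0,-32]
    - [0,0,-59]
    - [0,0,-82]
    - [0,0,-91]
  roll: [0,0,0,0,0]

```text
clock: 30.8
position: [0.4631, 0.3148, 0.1329]
ee_rot: [0.814, 0.58, 0.002, -0.0]
ft_force: [-0.2, 0.5, -0.8]
grip_width: 0.594
```

send_rows:
  offset:
    - [-3,1,0]
    - [-11,4,0]
    - [-23,8,0]
    - [-40,14,0]
    - [-61,21,0]
  roll: [0,-0.01,-0.02,-0.03,-0.04]

```text
clock: 31.22
position: [0.4607, 0.2484, 0.1273]
ee_rot: [0.802, 0.598, -0.001, 0.0]
ft_force: [-0.2, -0.6, -1.3]
grip_width: 0.592
```

send_rows:
  offset:
    - [-24,7,0]
    - [-51,15,0]
    - [-81,24,0]
    - [-113,33,0]
    - [-147,43,0]
  roll: [-0.02,-0.04,-0.06,-0.08,-0.1]

```text
clock: 31.63
position: [0.4591, 0.0943, 0.1275]
ee_rot: [0.771, 0.637, -0.001, -0.0]
ft_force: [0.8, -0.5, -0.2]
grip_width: 0.601
```

send_rows:
  offset:
    - [-35,7,0]
    - [-71,14,0]
    - [-108,21,0]
    - [-144,28,0]
    - [-179,35,0]
  roll: [-0.02,-0.05,-0.07,-0.09,-0.12]

```text
clock: 32.05
position: [0.4589, -0.0884, 0.1278]
ee_rot: [0.732, 0.681, -0.001, -0.001]
ft_force: [0.1, 0.1, -1.0]
grip_width: 0.598
```

send_rows:
  offset:
    - [-35,2,0]
    - [-68,5,0]
    - [-99,7,0]
    - [-128,9,0]
    - [-153,10,0]
  roll: [-0.02,-0.04,-0.06,-0.08,-0.1]

```text
clock: 32.47
position: [0.4579, -0.2416, 0.1277]
ee_rot: [0.697, 0.717, -0.001, -0.001]
ft_force: [-0.2, -0.3, -0.6]
grip_width: 0.593
```

send_rows:
  offset:
    - [-22,0,0]
    - [-40,-1,0]
    - [-53,-1,0]
    - [-61,-2,0]
    - [-64,-2,0]
  roll: [-0.01,-0.02,-0.03,-0.03,-0.04]

```text
clock: 32.88
position: [0.4579, -0.3046, 0.128]
ee_rot: [0.683, 0.73, -0.001, -0.001]
ft_force: [0.1, 0.0, -1.5]
grip_width: 0.592
```

send_rows:
  offset:
    - [0,0,5]
    - [0,0,15]
    - [0,0,27]
    - [0,0,36]
    - [0,0,40]
  roll: [0,0,0,0,0]

```text
clock: 33.3
position: [0.459, -0.302, 0.087]
ee_rot: [0.682, 0.731, -0.0, -0.001]
ft_force: [0.3, 0.4, -1.0]
grip_width: 0.593
```

send_rows:
  offset:
    - [0,0,0]
    - [0,0,0]
    - [0,0,0]
    - [0,0,0]
    - [0,0,0]
  roll: [0,0,0,0,0]

```text
clock: 33.72
position: [0.46, -0.3034, 0.0897]
ee_rot: [0.683, 0.731, 0.0, 0.0]
ft_force: [0.4, -0.2, -1.0]
grip_width: 0.593
```

```bash
python3 - <<'E'
from h import *
p,d=eyes.camera('scene');u,v=topix([.46,-.3035,.05],'scene').astype(int);u0,v0=u-50,v-50
im=cv2.resize(p[v0:v0+85,u0:u0+100],None,fx=7,fy=7,interpolation=cv2.INTER_CUBIC)
c,s=np.cos(.065),np.sin(.065);x=np.array([c,s,0]);y=np.array([-s,c,0]);C=np.array([.460,-.3035,0])
f=lambda X:tuple(int(q) for q in (topix(X,'scene')-[u0,v0])*7)
for Y in(.038,-.038): cv2.polylines(im,[np.array([f(C+a*x+Y*y+[0,0,z]) for a,z in((-.025,.026),(-.025,.064),(.025,.064),(.025,.026))])],True,(255,0,255),1)
for X in(-.016,.016): cv2.line(im,f(C+X*x+.038*y+[0,0,.026]),f(C+X*x-.038*y+[0,0,.026]),(255,255,0),1)
cv2.imwrite('pics/s10.png',im)
E
python3 plan.py 460.3 -303.7 26 3.7 20
```

```text
now [ 459.9 -303.4   89.6] yaw 3.9 t 33.7667 F [ 0.5 -0.3 -0.1] w 0.592 tilt [ 0.0007 -0.0001]
{"offset": [[0, 0, 7], [0, 0, 22], [0, 0, 41], [0, 0, 57], [-0.3, 0.3, 63.6]], "roll": [0.0, 0.0, 0.0, 0.0, 0.0]}
end [ 460.3 -303.7   26. ] 3.9
```

View pics/s10.png

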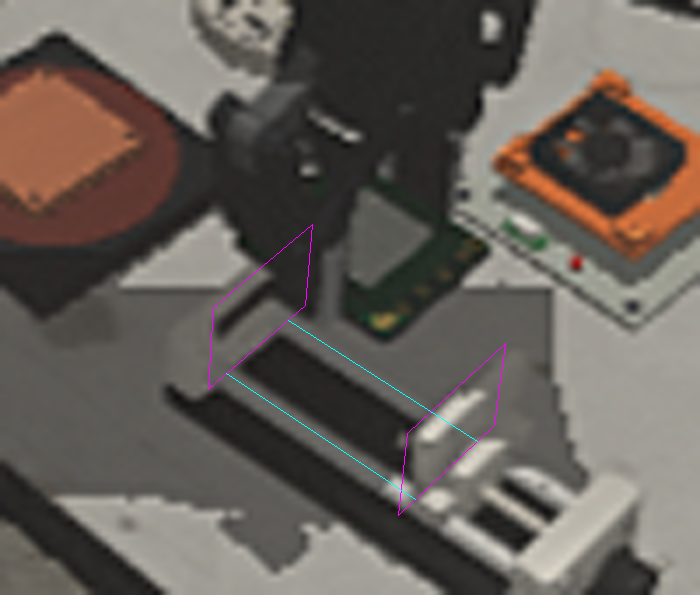

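The overlay's jaw tops stand higher than the real jaws, so my z = .064 assumption needs checking against depth. The rods match.

Run:
```python
from h import *
for n in('top','scene'):
    D=np.load(n+'0.npy');c=eyes.camera_params(n);u,v=np.meshgrid(np.arange(512),np.arange(384))
    P=(np.linalg.inv(K(c))@np.stack([u,v,np.ones_like(u)]).reshape(3,-1)*D.ravel()).T-c['t'];P=P@c['R']
    d=P[:,:2]-[.460,-.3035];a=.065;X=d@[np.cos(a),np.sin(a)];Y=d@[-np.sin(a),np.cos(a)]
    for lo,hi in((-.026,-.0),(.0,.026)):
        m=(X>lo)&(X<hi)&(abs(Y)<.1);print(n,lo)
        b=np.floor(Y[m]/.004).astype(int);print([(int(k*4+2),int(np.percentile(P[m][b==k,2]*1000,20)),int((P[m][b==k,2]*1000).max())) for k in sorted(set(b))])
```

```text
top -0.026
[(-98, 26, 35), (-94, 33, 33), (-90, 33, 38), (-86, 34, 38), (-82, 34, 38), (-78, 17, 38), (-74, 13, 27), (-70, 9, 27), (-66, 11, 26), (-62, 8, 28), (-54, 0, 2), (-50, 0, 0), (-46, 10, 62), (-42, 25, 65), (-38, 19, 64), (-34, 12, 27), (-30, 10, 28), (-26, 11, 27), (-22, 11, 29), (-18, 11, 24), (-14, 11, 27), (-10, 11, 26), (-6, 9, 26), (-2, 11, 27), (2, 10, 25), (6, 10, 25), (10, 10, 28), (14, 11, 25), (18, 10, 27), (22, 12, 27), (26, 23, 29), (30, 6, 6), (34, 36, 56), (38, 56, 60), (42, 42, 60), (46, 34, 53), (50, 35, 38), (54, 33, 38), (58, 0, 37), (62, -3, 2), (66, -2, 1), (70, -2, 4), (74, -2, 2), (78, 0, 1), (82, -1, 2), (86, -2, 2), (90, -3, 4), (94, -1, 1), (98, -1, 3)]
top 0.0
[(-98, 28, 33), (-94, 34, 34), (-90, 34, 39), (-86, 34, 39), (-82, 33, 39), (-78, 16, 38), (-74, 11, 30), (-70, 12, 26), (-66, 11, 28), (-62, 23, 30), (-58, 28, 28), (-46, 20, 65), (-42, 23, 64), (-38, 22, 63), (-34, 11, 27), (-30, 11, 28), (-26, 11, 28), (-22, 12, 27), (-18, 11, 27), (-14, 12, 26), (-10, 11, 27), (-6, 13, 25), (-2, 10, 26), (2, 11, 26), (6, 10, 25), (10, 10, 25), (14, 10, 27
[... 846 characters left out ...]
 (66, 0, 0), (70, 0, 3), (74, 0, 4), (78, 0, 3), (82, 0, 4), (86, -1, 3), (90, 0, 3), (94, 0, 2), (98, 0, 4)]
scene 0.0
[(-98, 18, 33), (-94, 0, 30), (-90, 17, 39), (-86, 36, 41), (-82, 36, 41), (-78, 37, 40), (-70, 23, 29), (-66, 13, 30), (-62, 13, 28), (-58, 13, 29), (-54, 13, 28), (-50, 22, 42), (-46, 37, 64), (-42, 45, 67), (-38, 64, 65), (-34, 60, 60), (-22, 15, 17), (-18, 14, 27), (-14, 14, 28), (-10, 13, 27), (-6, 14, 26), (-2, 13, 29), (2, 14, 28), (6, 13, 26), (10, 13, 26), (14, 13, 26), (18, 13, 26), (22, 13, 29), (26, 13, 27), (30, 14, 28), (34, 14, 27), (38, 21, 60), (42, 15, 62), (46, 14, 61), (58, 36, 38), (78, 1, 1), (82, 0, 2), (86, 0, 4), (90, 0, 4), (94, -1, 4), (98, 0, 4)]
```

Depth puts the jaw tops at 60–65 mm and the faces at about ±37 mm, so the centre stands. I lower the module.

send_rows:
  offset:
    - [0,0,7]
    - [0,0,22]
    - [0,0,41]
    - [0,0,57]
    - [0,0,63]
  roll: [0,0,0,0,0]

```text
clock: 34.18
position: [0.4585, -0.3025, 0.0239]
ee_rot: [0.683, 0.731, -0.0, -0.001]
ft_force: [-0.2, 0.3, -1.4]
grip_width: 0.591
```

send_rows:
  offset:
    - [0,0,0]
    - [0,0,0]
    - [0,0,1]
    - [0,0,2]
    - [0,0,3]
  roll: [0,0,0,0,0]

```text
clock: 34.6
position: [0.4602, -0.3035, 0.0239]
ee_rot: [0.683, 0.731, 0.0, 0.001]
ft_force: [0.8, 0.9, -0.3]
grip_width: 0.59
```

send_rows:
  offset:
    - [0,0,0.5]
    - [0,0,1]
    - [0,0,1.5]
    - [0,0,2]
    - [0,0,2]
  roll: [0,0,0,0,0]

```text
clock: 35.02
position: [0.4597, -0.3032, 0.0212]
ee_rot: [0.683, 0.731, 0.0, -0.0]
ft_force: [-0.9, 0.3, -1.7]
grip_width: 0.596
```

send_rows:
  offset:
    - [0,0,0]
    - [0,0,0]
    - [0,0,0]
    - [0,0,0.5]
    - [0,0,0.5]
  roll: [0,0,0,0,0]

```text
clock: 35.43
position: [0.4598, -0.3033, 0.0208]
ee_rot: [0.683, 0.731, 0.0, 0.0]
ft_force: [-0.1, 0.0, -0.3]
grip_width: 0.598
```

Nearly touching. I go a little further to seat it, then release gently.

send_rows:
  offset:
    - [0,0,0.5]
    - [0,0,0.5]
    - [0,0,0.5]
    - [0,0,0.5]
    - [0,0,0.5]
  roll: [0,0,0,0,0]

```text
clock: 35.85
position: [0.4597, -0.3033, 0.0207]
ee_rot: [0.683, 0.731, 0.0, -0.0]
ft_force: [-1.9, 1.0, 4.7]
grip_width: 0.597
```

send_rows:
  offset:
    - [0,0,0]
    - [0,0,0]
    - [0,0,0]
    - [0,0,0]
    - [0,0,0]
  roll: [0,0,0,0,0]
  jaw: 0.75

```text
clock: 36.27
position: [0.4597, -0.3033, 0.0202]
ee_rot: [0.683, 0.731, -0.0, -0.0]
ft_force: [0.6, -0.4, -0.3]
grip_width: 0.752
```

send_rows:
  offset:
    - [0,0,-5]
    - [0,0,-20]
    - [0,0,-45]
    - [0,0,-75]
    - [0,0,-105]
  roll: [0,0,0,0,0]

```text
clock: 36.68
position: [0.4591, -0.3033, 0.1265]
ee_rot: [0.683, 0.731, -0.0, -0.0]
ft_force: [0.8, -1.0, 0.5]
grip_width: 0.75
```

send_rows:
  offset:
    - [10,0,-15]
    - [30,0,-30]
    - [65,0,-40]
    - [100,0,-45]
    - [140,0,-50]
  roll: [0,0,0,0,0]

```text
clock: 37.1
position: [0.4499, -0.1634, 0.1761]
ee_rot: [0.683, 0.73, 0.0, 0.001]
ft_force: [0.3, 0.3, 0.2]
grip_width: 0.751
```

send_rows:
  offset:
    - [35,0,0]
    - [70,0,0]
    - [100,0,0]
    - [120,0,0]
    - [125,0,0]
  roll: [0,0,0,0,0]

```text
clock: 37.52
position: [0.4414, -0.0355, 0.1756]
ee_rot: [0.681, 0.732, 0.001, -0.0]
ft_force: [-0.1, -0.1, 0.7]
grip_width: 0.751
```

Run:
```python
from h import *
o=monitor.get_obs();print(o['clock'],o['position'])
p,d=eyes.camera('scene');t,_=eyes.camera('top')
a=cv2.resize(p[225:325,265:365],(390,390),interpolation=cv2.INTER_CUBIC)
b=rect('top',t,.460,-.3035,.032,.075,390)
c=t[140:250,190:390]
cv2.imwrite('pics/fin.png',np.vstack([np.hstack([a,b]),cv2.resize(c,(780,210))]))
```

```text
37.5167 [ 0.44140339 -0.03546128  0.17559592]
```

View pics/fin.png

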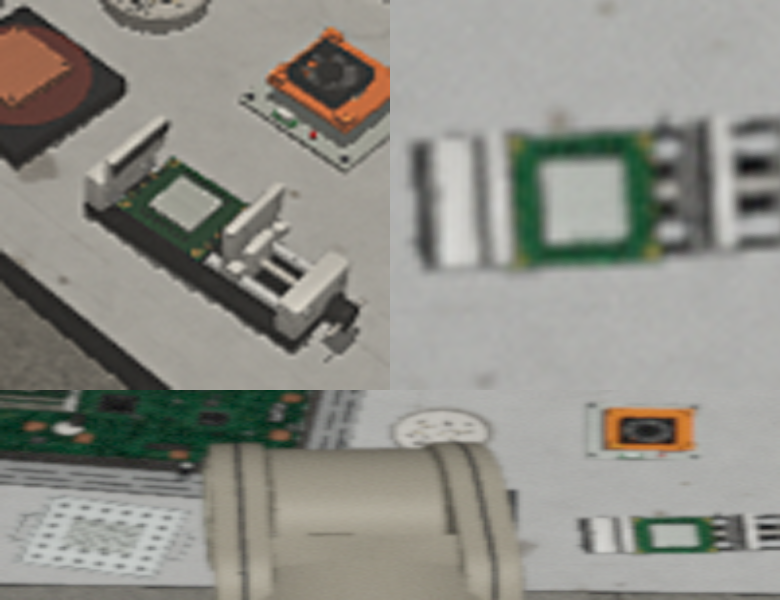

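The module lies chip up, flat on both rods, with gaps to both jaws. The fan, copper plate and heat sink are in place, the dish is undisturbed, and the arm is clear. I hand in.

```bash
python3 -c "
from workcell import manip;print(manip.hand_in())"
```

```text
the job is handed in; nothing more can be done
None
```

I took the cooler apart from the top down, carried each part level to its station, and handed the job in at about 37.5 s with the arm clear of everything.

**Last checks**
- **Fan:** it lies flat between the four corner angles in both camera views. A colour fit put its centre about 4 mm from the cradle middle. That fit measured the fan only about 36 mm wide, so I do not trust it to the millimetre.
- **Heat sink:** it stands fins up in the middle of the tray, with one ring of floor holes showing all round.
- **Copper plate:** it lies flat on the disc, centred to about 2 mm.
- **Module:** it lies chip up, flat on both rods, with clear gaps to both jaws.
- **Dish of screws:** it was not touched and shows no shift in the last views.

**Other readings**
- **Set-down forces:** the wrist force readings were about 14 N for the fan, 36 N for the heat sink, 10 N for the copper plate and 5 N for the module. The heat sink touched down harder than I intended.
- **Camera disagreement:** the two cameras differed by about 3 mm at the cradle. The vice overlay looked wrong at the jaw tops, but the depth data confirmed the vice centre before I lowered the module.

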